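# Used tape off the gas monitor, head cover held at its mark

## Robot

A 6-joint arm with a two-finger parallel gripper is mounted at the origin on the work surface. World frame = base frame: x ahead of the robot, y to its left, z up, the work surface at z = 0. Lengths are in m, angles in degrees, forces in N, time in s.
With the tool pointing down it reaches from about 0.275 to 0.75 m from the base axis. Payload 10.2 kg.
Tool frame: the origin (TCP) lies between the finger pads; the fingertips stand 14 mm ahead of it and the grasp point (between the pads) lies 5 mm behind it (robot.tip_reach is the y of the fingertips in the tool frame, in m); y points along the fingers, z is the direction in which the jaws open and shut, and the axes are right-handed (so a half turn about y gives the same grasp; the last joint's range is limited). The gripper opens to 85 mm and grips with 20 to 120 N. Pads are 22 mm wide; open, the fingers measure 114 mm over their backs; the gripper's body (76 mm by 85 mm) begins 54 mm behind the grasp point. The pads swing forward as they close: fully open they stand 13 mm farther back than shut.
Start: joints at [56.471, 17.928, 85.812, -0, 76.261, -12.8], TCP at [0.186, 0.491, 0.212] pointing down, gripper open.
Joint ranges: [-168.41, 168.41], [-55.51, 124.54], [10.69, 146.95], [-70.63, 250.63], [1, 178], [-165.06, 165.06]. Speed limits (degrees/s): [136.94, 136.94, 172.46, 180, 180, 180].

## Interface

Orientations are given as a 3x3 rotation matrix whose columns are the frame's x, y, z axes.
In Python, from rig import robot, viewer gives the robot as it stands.
- The arm moves only by the shell command python3 -m jog 'ROWS' [FORCE]. ROWS is JSON, a list that holds one entry, the list of rows, each a list of 7 numbers: the turn, a rotation vector about the tool's x, y, z in degrees, then the shift along the tool's x, y, z in m, then the gripper command: -1 is fully open, 1 is shut, values between are in proportion. In form: [[[ax, ay, az, dx, dy, dz, fingers], ...]]. A call has 1 to 10 rows; each row shifts and turns the commanded pose from where the row before left it, along the tool's axes as they then stand; what a row does not reach is not made up. A row lasts 1/10 s, in which the tool goes at most 50 mm and 8.59 degrees, less where a joint would pass 70% of its speed; a pose out of reach is approached as far as the arm can. A call is refused whole if a number of a shift passes 0.05 or a number of a turn 8.59, either way. A call with a gripper value outside its range is refused whole. The fingers move at their own pace and stop on an object; FORCE is the grip in N (left out, the last holds). Time passes only in rows, so rows that do not move let the fingers close. It gives the time, the measured TCP pose, the force and the opening at its end, in the units of the state.
- robot.get_state(): the state, without advancing time (a new reading comes with each control period).
- viewer.grab_frame(name): name is "side" or "top"; returns (picture, depth): 384x512x3 uint8, blue, green, red; 384x512 float32, m along the optical axis (not along the pixel's ray), 0 where there is no reading.
- viewer.get_calibration(name): a dict with "fx", "fy", "cx", "cy" (pixels), "k1" (the pictures are not rectified: a ray, as slopes to the right and down, at radius r is drawn at 1 + k1 r^2 times it, then the intrinsics apply), "eye" and "orientation" of the camera in the world. Camera axes: x right, y up, looking along -z (the intrinsics and any distortion apply to the point x, -y, -z); pixel columns grow to the right and rows downward; lengths in m; the calibration is good to about 2 mm. A picture is of the moment at which its call begins. get_calibration takes no time and is no camera call.
- robot.close_job(): hands the job in, once; it reports no verdict.
The state is a dict: "time_s": time; "joint_pos": joint angles; "joint_vel": joint speeds; "tau": joint torques, N m; "eef_pos": TCP position; "eef_rot": TCP orientation; "contact_force": force on the tool from outside, world axes, zero at the start; "moment": the same for the moment, N m; "grip_width": opening from 0.0 (shut) to 1.0 (fully open).
Only numpy, scipy, OpenCV 4.12 (cv2) and the standard library are available. Lean on these libraries where they do the work, as an engineer would, in place of code of your own. Each camera call takes 0.05 s, during which the arm holds its last target.

## Task

This paper-tape gas monitor has run out of tape. Slide the full roll of used tape up off its spindle and lay it flat in the shallow tray, without dropping it in; the empty core stays on the other spindle. Then swing the hinged cover of the measuring head up, using its lift bar, until it lines up with the line engraved on the side plates and hold it still there, so that I can push in the stay pin and thread new tape: finish while you are still holding the cover up, and leave the other things on the bench alone.

Things in the scene. Friction and masses are not known exactly. Their poses are not given: they have to be found in the camera images.
- roll_mid (a point): Full roll of used paper tape, a plain off-white ring on a card core: 66 mm outside diameter, 50 mm tall, bore 26 mm right through, about 0.13 kg. It sits loosely on one of the two spindles of the monitor (left or right; the empty core is on the other). The point is the roll's centre, half-way up; its z is the roll's axis.
- core_mid (a point): Empty card core, 34 mm outside diameter, 50 mm tall, bore 26 mm, 20 g, on the other spindle. The point is its centre, half-way up. It stays there.
- tray_in (a point): Shallow white plastic tray, fixed, 260 mm (its x) by 180 mm (its y) outside, 45 mm tall, walls and floor 4 mm. The point is the centre of its inner floor, 4 mm above the bench; z up.
- monitor: The gas monitor, a fixed case 400 mm wide (its y), 250 mm deep (its x, from display front to rear), deck 85 mm high. Origin under the case's centre. Two upright spindles, 22 mm diameter, at x +30, y -140 and +140 mm, each with a 90 mm platter whose top is at 89 mm, where the roll rests; spindle tops at 151 mm, so the roll must rise over 62 mm to come free.
- hinge (a point): Middle of the hinge line of the head cover, fixed to the monitor, with its axes: y along the hinge line, x from the front (nearest the robot) to the rear, z up. It is 141 mm above the bench. Two upright aluminium side plates, 3 mm thick, stand 60 mm to either side of it; their round front rim has a radius of 95 mm about the hinge line, their tops are 226 mm above the bench.
- mark (a point): Point on the engraved mark: a dark line on both faces of each side plate, running straight out from the hinge line at 50 degrees (0.873 rad) above level, with a small stay-pin hole just under it. The point lies midway between the plates, 85 mm out from the hinge line. The cover is at the mark when its sheet lies along this line.
- handle (a point): Middle of the cover's lift bar: round steel, 10 mm diameter, along the hinge direction, 58 mm free between its two posts, 35 mm above the cover's sheet. It moves with the cover and has the cover's axes. Shut, it lies 115 mm in front of the hinge line and 37 mm above it; it keeps these offsets in the cover's axes as the cover swings.
- cover (a joint): Swing of the grey head cover (4 mm sheet, 135 mm from hinge line to front edge, 112 mm wide, about 0.3 kg) about its rear hinge line: 0 shut (level), growing as the front edge swings up and back; 0.873 at the mark, stop at 1.45. The hinge is free: the cover falls shut when let go.
- carton: Closed cardboard carton, 85 x 85 x 62 mm, on the bench. Leave alone. Origin at the centre of its underside.
- bottle: Clear plastic bottle with white cap, 64 mm diameter, 130 mm tall, on the bench. Leave alone. Origin at the centre of its underside.
- driver: Black-handled screwdriver, 190 mm long, lying on the bench. Leave alone.
Not all that is in view belongs to the job. What is meant by the part that bears roll_mid is not green, orange or red, and is the larger of those in its own colour.

How it is judged (in metres and radians):
On the way, in this order (a step that is already met when the one before it is completed fails the run):
1. the roll is lifted clear above its spindle, in the grip, with the cover still shut (z of roll_mid in the frame of hinge above 0.036 m and contact force between the fingers and roll above 0.5 N and value of joint cover below 0.15 rad), for 0.05 s.
2. the roll lies flat in the tray, let go and at rest (x of roll_mid in the frame of tray_in between -0.11 and 0.11 m and y of roll_mid in the frame of tray_in between -0.07 and 0.07 m and z of roll_mid in the frame of tray_in below 0.031 m and (angle between roll_mid's own z axis and vertical below 0.12 rad or angle between roll_mid's own z axis and vertical above 3.02 rad) and contact force between each of the arm, the fingers and roll below 0.05 N and linear speed of roll below 0.03 m/s and value of joint cover below 0.15 rad), for 0.2 s.
At the end, for the whole second after the job is handed in: The robot holds the cover (more than 0.5 N of contact, nothing else touching it) within 5 degrees of the 50-degree mark, swinging slower than 0.06 rad/s, while the roll of used tape lies flat (within 7 degrees) on the tray's floor, at rest and let go (value of joint cover between 0.786 and 0.96 rad and velocity of joint cover between -0.06 and 0.06 rad/s and contact force between any of the fingers, the arm and cover above 0.5 N and contact force between each of cover, the arm, the fingers and roll below 0.05 N and contact force between cover and core below 0.05 N and x of roll_mid in the frame of tray_in between -0.11 and 0.11 m and y of roll_mid in the frame of tray_in between -0.07 and 0.07 m and z of roll_mid in the frame of tray_in below 0.031 m and (angle between roll_mid's own z axis and vertical below 0.12 rad or angle between roll_mid's own z axis and vertical above 3.02 rad) and linear speed of roll below 0.03 m/s); the arm keeps its last pose, push and grip.
It fails at once if the roll is let go above the tray, more than 30 mm over its resting place (horizontal distance between roll_mid and tray_in below 0.17 m and z of roll_mid in the frame of tray_in above 0.055 m and contact force between the fingers and roll below 0.02 N).
It fails at once if the empty core is pulled up or off its spindle (distance of core_mid from where it was at the start of the episode above 0.025 m).
It fails at once if the carton is disturbed (distance of carton from where it was at the start of the episode above 0.03 m).
It fails at once if the bottle is disturbed (distance of bottle from where it was at the start of the episode above 0.03 m).
It fails at once if the screwdriver is disturbed (distance of driver from where it was at the start of the episode above 0.03 m).
It also fails if it takes over 59 s, if anything falls off the work surface, if the arm or the gripper's body presses on something with over 40 N, if the wrist force passes 120 N, or if a joint passes its speed limit or range.

## Working session

There is one attempt and no reset: what is moved stays moved. The work goes in short steps, Python scripts to look and compute and a shell command to move; the robot and the scene stay as the last step left them, time stands still between calls to the robot, and variables do not carry over. Pictures are saved under pics/ and viewed, and the job is handed in when it is done.

```bash
ls; mkdir -p pics; python3 - <<'E'
from rig import robot, viewer
import cv2
s=robot.get_state(); print(s)
for n in("side","top"):
    im,d=viewer.grab_frame(n); cv2.imwrite(f"pics/{n}0.png",im)
    import numpy as np; np.savez(f"pics/{n}0.npz",im=im,d=d)
    print(n,viewer.get_calibration(n), (d>0).mean())
E
```

```text
pics
{'time_s': 0.0, 'joint_pos': array([ 5.64719701e+01,  1.79602962e+01,  8.58555090e+01, -9.80133296e-04,
        7.62616617e+01, -1.27999456e+01]), 'joint_vel': array([ 0.03567859, -0.06294917,  0.07090397, -0.06593093,  0.03474484,
        0.0775887 ]), 'tau': array([ 2.78772004e-04, -4.12274015e+01, -2.59736431e+01, -1.97020167e-04,
        4.20753640e-03,  2.02425178e-05]), 'eef_pos': array([0.18566353, 0.49075765, 0.21151764]), 'eef_rot': array([[ 9.35271996e-01, -7.32946988e-04,  3.53929028e-01],
       [-3.53929673e-01, -1.13627065e-03,  9.35271349e-01],
       [-2.83345152e-04, -9.99999086e-01, -1.32213381e-03]]), 'contact_force': array([-0.42617646, -0.50072852, -0.19441317]), 'moment': array([ 0.03552731, -0.00203322, -0.02268513]), 'grip_width': 0.9973015641662795}
side {'fx': 489.80453324768104, 'fy': 489.80453324768104, 'cx': 251.36957491277576, 'cy': 190.93581956734153, 'k1': -0.14353425935689557, 'eye': array([0.26334473, 0.98991016, 0.82263256]), 'orientation': array([[-9.60564966e-01,  1.52802039e-01, -2.32306873e-01],
       [-2.78055640e-01, -5.27609432e-01,  8.02691316e-01],
       [ 8.55724130e-05,  8.35631393e-01,  5.49290605e-01]])} 0.9958445231119791
top {'fx': 392.4348331689257, 'fy': 392.4348331689257, 'cx': 253.89023409557592, 'cy': 183.11823170734576, 'k1': -0.05405689920322383, 'eye': array([ 0.45978564, -0.01834439,  1.13226707]), 'orientation': array([[-0.01850447,  0.99360298, -0.11140334],
       [-0.99972503, -0.01678228,  0.0163771 ],
       [ 0.01440274,  0.11167576,  0.99364032]])} 0.9958953857421875
```

View pics/side0.png

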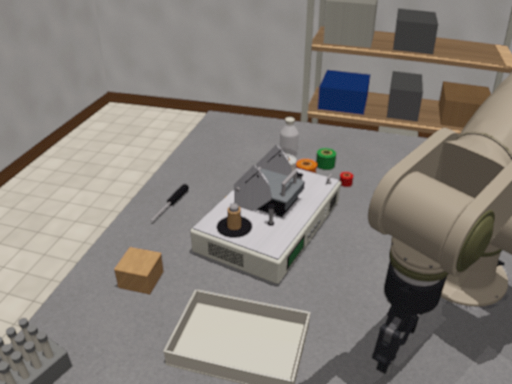

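View pics/top0.png

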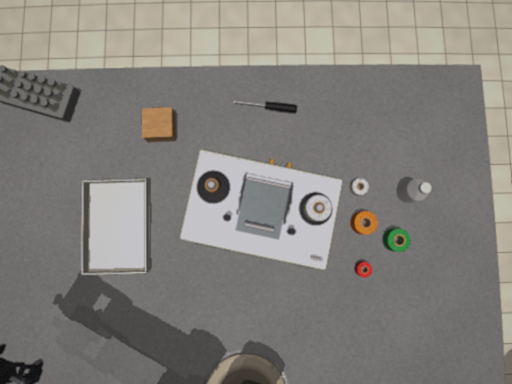

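The top view shows these candidates for the roll:
- white ring on the right spindle (318,207)
- small white ring on the bench (360,186)
- orange ring (365,222)
- green ring (398,240)
- red ring (364,269)

By the description it is the larger white one, at (318,207). The core is at (211,185), the tray around (115,226), and the cover around (265,207). In the side view the roll is hidden behind the head. Next I'll check this in a close crop and measure.

```bash
cat > h.py <<'E'
import numpy as np, cv2
from rig import robot, viewer
def rays(n,px):
    c=viewer.get_calibration(n); px=np.atleast_2d(np.array(px,float))
    K=np.array([[c['fx'],0,c['cx']],[0,c['fy'],c['cy']],[0,0,1]])
    u=cv2.undistortPoints(px.reshape(-1,1,2),K,np.array([c['k1'],0,0,0,0.])).reshape(-1,2)
    d=np.c_[u[:,0],-u[:,1],-np.ones(len(u))]
    return c['eye'],d@np.array(c['orientation']).T
def onz(n,px,z):
    e,d=rays(n,px); t=(z-e[2])/d[:,2]; return e+t[:,None]*d
def atdepth(n,px,D):
    e,d=rays(n,px); return e+d*np.asarray(D)[:,None]
def cloud(n,d):
    v,u=np.mgrid[0:384,0:512]; P=atdepth(n,np.c_[u.ravel(),v.ravel()],d.ravel()); return P.reshape(384,512,3)
def tri(p1,p2):
    e1,d1=rays('top',p1);e2,d2=rays('side',p2);d1=d1[0]/np.linalg.norm(d1[0]);d2=d2[0]/np.linalg.norm(d2[0])
    t=np.linalg.lstsq(np.c_[d1,-d2],e2-e1,rcond=None)[0]
    a=e1+t[0]*d1;b=e2+t[1]*d2; return (a+b)/2,np.linalg.norm(a-b)
def project(n,P):
    c=viewer.get_calibration(n); q=(np.atleast_2d(P)-c['eye'])@np.array(c['orientation'])
    x=q[:,0]/-q[:,2]; y=-q[:,1]/-q[:,2]; r=1+c['k1']*(x*x+y*y)
    return np.c_[c['fx']*x*r+c['cx'],c['fy']*y*r+c['cy']]
E
python3 - <<'E'
from h import *
t=np.load('pics/top0.npz'); s=np.load('pics/side0.npz')
im=t['im']; cv2.imwrite('pics/crop1.png',cv2.resize(im[140:280,170:420],None,fx=3.2,fy=3.2,interpolation=cv2.INTER_CUBIC))
im=s['im']; cv2.imwrite('pics/crop2.png',cv2.resize(im[110:280,180:360],None,fx=3.5,fy=3.5,interpolation=cv2.INTER_CUBIC))
C=cloud('top',t['d']); 
for p in [(318,207),(310,207),(318,195),(360,181),(211,185),(115,226),(265,200),(300,250),(263,224),(147,226)]: print(p,C[p[1],p[0]].round(3),t['im'][p[1],p[0]])
E
```

```text
(318, 207) [ 0.507 -0.194  0.15 ] [170 172 177]
(310, 207) [ 0.508 -0.176  0.14 ] [193 191 192]
(318, 195) [ 0.538 -0.198  0.136] [151 151 152]
(360, 181) [ 0.584 -0.338  0.033] [180 182 188]
(211, 185) [0.567 0.073 0.153] [173 174 181]
(115, 226) [0.469 0.364 0.002] [193 192 194]
(265, 200) [ 0.527 -0.062  0.142] [131 129 126]
(300, 250) [ 0.397 -0.155  0.08 ] [200 195 197]
(263, 224) [ 0.467 -0.056  0.141] [87 86 84]
(147, 226) [0.468 0.264 0.033] [60 64 69]
```

View pics/crop1.png

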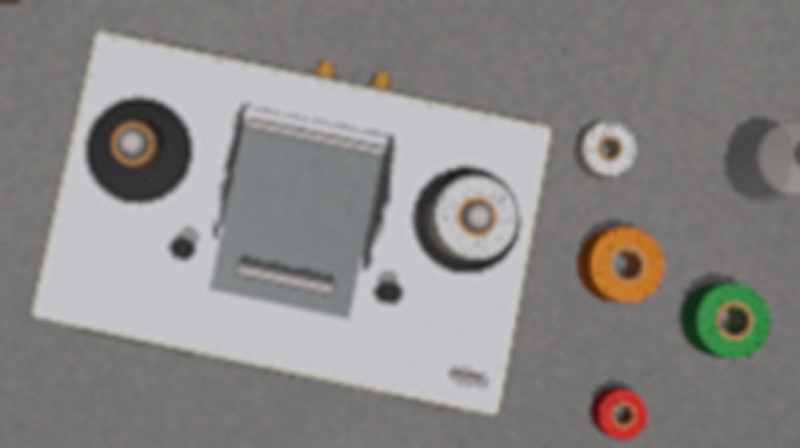

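View pics/crop2.png

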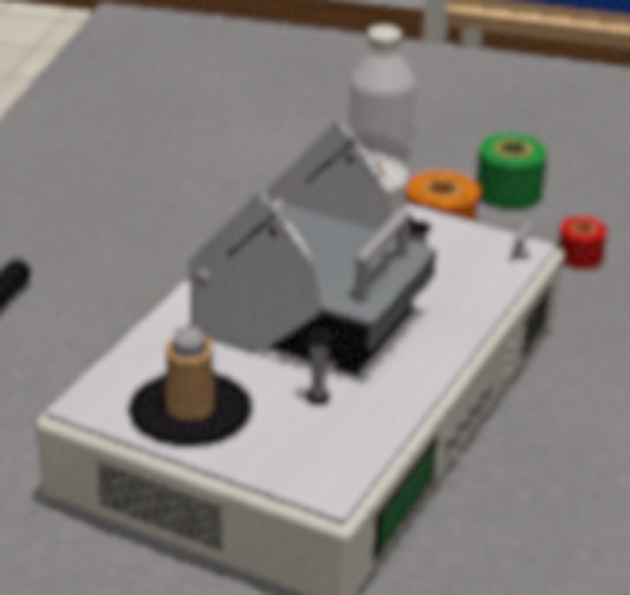

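The crop confirms that the off-white roll with the brown core is on the right spindle, at crop (477,215). The small white ring on the bench is a decoy. The left spindle holds the bare core, and the lift bar is at crop (285,277). Now I'll measure the monitor, roll, core, bar and tray, using depth in both views.

```bash
python3 - <<'E'
from h import *
t=np.load('pics/top0.npz'); s=np.load('pics/side0.npz')
C=cloud('top',t['d']); S=cloud('side',s['d'])
def rect(m,lab,z):
    m=cv2.morphologyEx(m.astype(np.uint8),cv2.MORPH_CLOSE,np.ones((3,3)))
    cs=max(cv2.findContours(m,cv2.RETR_EXTERNAL,cv2.CHAIN_APPROX_NONE)[0],key=cv2.contourArea)
    P=onz('top',cs.reshape(-1,2),z)
    r=cv2.minAreaRect((P[:,:2]*1000).astype(np.float32)); print(lab,r); return r
v,u=np.mgrid[0:384,0:512]
z=C[...,2]
m=(z>0.06)&(u>175)&(u<345)&(v>145)&(v<272)&(z<.3)
print('deck z',np.median(z[(z>.07)&(z<.1)&m]))
rect(m,'case',.085)
m2=(z>0.025)&(u>70)&(u<160)&(v>165)&(v<285)&(z<.06); print('tray n',m2.sum(), np.median(z[(u>95)&(u<140)&(v>190)&(v<260)]))
rect(m2,'tray',.045)
# roll top
m3=(z>.125)&(u>295)&(u<340)&(v>188)&(v<228); 
print('roll',C[m3].mean(0), np.percentile(z[m3],[10,50,90]))
hsv=cv2.cvtColor(t['im'],cv2.COLOR_BGR2HSV)
c=cv2.findContours(((t['im'].min(-1)>120)&m3).astype(np.uint8),cv2.RETR_EXTERNAL,cv2.CHAIN_APPROX_NONE)[0]
c=max(c,key=cv2.contourArea); P=onz('top',c.reshape(-1,2),.139); print(cv2.minEnclosingCircle((P[:,:2]*1000).astype(np.float32)),cv2.fitEllipse((P[:,:2]*1000).astype(np.float32)))
brown=(hsv[...,1]>90)&(hsv[...,0]<22)
for lab,(a,b,cc,dd) in {'rollcore':(305,332,195,220),'core':(200,222,174,196)}.items():
    mm=brown&(u>a)&(u<b)&(v>cc)&(v<dd); c=cv2.findContours(mm.astype(np.uint8),cv2.RETR_EXTERNAL,cv2.CHAIN_APPROX_NONE)[0]
    c=max(c,key=cv2.contourArea).reshape(-1,2); print(lab,mm.sum(),cv2.minEnclosingCircle(c.astype(np.float32)))
    P=onz('top',c,.139); print(cv2.minEnclosingCircle((P[:,:2]*1000).astype(np.float32)))
# side cloud near the head
for lab,Q in(('top',C),('side',S)):
    P=Q.reshape(-1,3); k=(P[:,2]>.165)&(P[:,2]<.2)&(P[:,0]<.52)&(P[:,0]>.36)&(np.abs(P[:,1]+.06)<.1)
    if k.sum():print(lab,k.sum(),P[k].mean(0),P[k].min(0),P[k].max(0))
E
```

```text
deck z 0.08386695628730512
case ((510.3340759277344, -54.73497009277344), (396.5167236328125, 252.11695861816406), 77.17810821533203)
tray n 898 0.0029511516950586625
tray ((468.6942138671875, 351.22930908203125), (259.37298583984375, 186.9365997314453), 0.7544495463371277)
roll [ 0.50460486 -0.19311475  0.15679842] [0.13476197 0.13777582 0.14677813]
((505.7209167480469, -197.26287841796875), 32.70709991455078) ((505.6553039550781, -197.12899780273438), (63.02354431152344, 63.902339935302734), 132.8659210205078)
rollcore 18 ((317.0, 203.0), 2.2361679077148438)
((517.576904296875, -194.23367309570312), 5.7494730949401855)
core 109 ((211.625, 184.75), 7.661896705627441)
((568.8970947265625, 72.82699584960938), 19.621150970458984)
top 175 [ 0.46914299 -0.05132399  0.18091406] [ 0.44716498 -0.11703123  0.16666164] [0.51943666 0.0109334  0.19985941]
side 338 [ 0.49033062 -0.06457288  0.18022239] [ 0.45076913 -0.11937156  0.16521099] [0.51986507 0.01458672 0.19997055]
```

Measurements so far:
- **Monitor:** centre (0.510, -0.055), yaw about -12.8° (y axis at 77.2°).
- **Roll:** from its rim (0.506, -0.197), predicted from the case (0.509, -0.198), top about 0.138.
- **Tray:** centre (0.469, 0.351), long side along world x.

Next I'll measure the lift bar and core in both views.

```bash
python3 - <<'E'
from h import *
t=np.load('pics/top0.npz'); s=np.load('pics/side0.npz')
C=cloud('top',t['d']); S=cloud('side',s['d'])
a=np.radians(-12.8); R=np.array([[np.cos(a),-np.sin(a)],[np.sin(a),np.cos(a)]]); o=np.array([.5103,-.0547])
for lab,Q in(('top',C),('side',S)):
    P=Q.reshape(-1,3); L=np.c_[(P[:,:2]-o)@R,P[:,2]]
    k=(L[:,2]>.165)&(L[:,2]<.2)&(abs(L[:,1])<.045)&(L[:,0]<.02)&(L[:,0]>-.13); q=L[k]
    print(lab,'bar local',k.sum(),q.mean(0).round(4),np.median(q,0).round(4),q.min(0).round(3),q.max(0).round(3), np.percentile(q[:,2],90))
    k=(L[:,2]>.2)&(abs(L[:,1])<.1)&(abs(L[:,0])<.12)&(L[:,2]<.24); q=L[k]
    print('plates',k.sum(),q.min(0).round(3),q.max(0).round(3))
    k=(abs(L[:,1])<.045)&(abs(L[:,0])<.1)&(L[:,2]>.1)&(L[:,2]<.16); print('sheet', np.percentile(L[k],[1,50,99],axis=0).round(3))
im=s['im'];cv2.imwrite('pics/crop3.png',cv2.resize(im[160:220,260:320],None,fx=9,fy=9,interpolation=cv2.INTER_CUBIC))
im=t['im'];cv2.imwrite('pics/crop4.png',cv2.resize(im[165:245,230:300],None,fx=7,fy=7,interpolation=cv2.INTER_CUBIC))
E
```

```text
top bar local 128 [-0.0523  0.0007  0.1805] [-0.0523  0.001   0.1804] [-0.057 -0.038  0.175] [-0.047  0.039  0.186] 0.18297130005327789
plates 67 [-0.011 -0.062  0.2  ] [0.038 0.062 0.225]
sheet [[-0.071 -0.044  0.135]
 [ 0.005 -0.     0.142]
 [ 0.073  0.044  0.146]]
side bar local 99 [-0.0506  0.0075  0.1781] [-0.0511  0.0084  0.18  ] [-0.055 -0.034  0.165] [-0.044  0.044  0.184] 0.18273831048488834
plates 165 [-0.008 -0.066  0.2  ] [0.041 0.067 0.223]
sheet [[-0.07  -0.044  0.109]
 [-0.041 -0.006  0.142]
 [ 0.044  0.044  0.157]]
```

View pics/crop3.png

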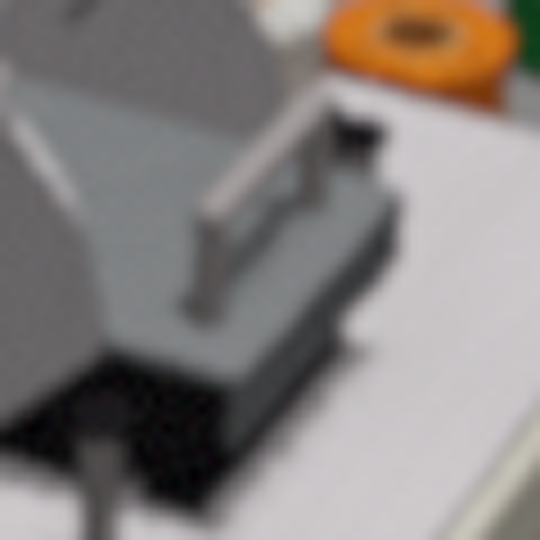

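View pics/crop4.png

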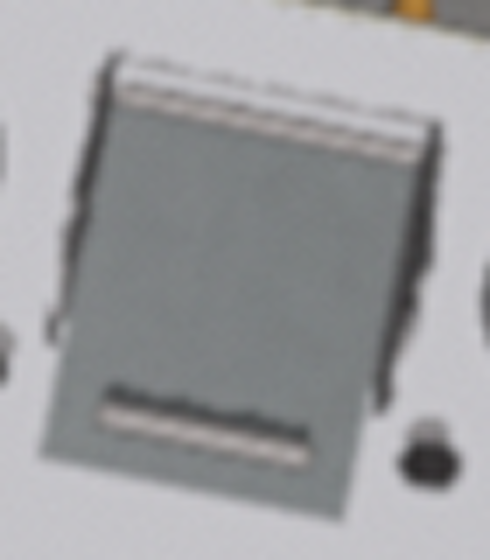

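The two views agree on the bar: monitor-local (-0.052, 0.000, 0.178), which puts the hinge at local x≈0.063. In crop 4 the bar runs from (105,410) to (305,455). Next I'll raise the tool and turn it +82.1° about tool y, so the jaws open along the monitor's x.

```bash
python3 -m jog '[[[0,0,0,0,-0.05,0,-1],[0,0,0,0,-0.05,0,-1],[0,8.5,0,0,0,0,-1],[0,8.5,0,0,0,0,-1],[0,8.5,0,0,0,0,-1],[0,8.5,0,0,0,0,-1],[0,8.5,0,0,0,0,-1],[0,8.5,0,0,0,0,-1],[0,8.5,0,0,0,0,-1],[0,8.5,0,0,0,0,-1]]]'; python3 -m jog '[[[0,8.5,0,0,0,0,-1],[0,5.6,0,0,0,0,-1],[0,0,0,0,0,0,-1]]]'
cat > go.py <<'E'
# usage: go.py x y z  -> needed shift in tool axes
import sys; from h import *
s=robot.get_state(); R=s['eef_rot']; p=s['eef_pos']
d=np.array(list(map(float,sys.argv[1:4])))-p
print('t',round(s['time_s'],2),'tcp',p.round(4),'zdeg',np.degrees(np.arctan2(R[1,2],R[0,2])).round(2),'y',R[:,1].round(3),'q',np.round(s['joint_pos'],1)); print('shift tool',(R.T@d).round(4),'F',s['contact_force'].round(2),'w',round(s['grip_width'],3))
E
python3 go.py 0.507 -0.1975 0.312
```

```text
time_s: 1.1
eef_pos: [0.1858, 0.4909, 0.3117]
eef_rot: [[0.016, -0.0, 1.0], [-1.0, -0.001, 0.016], [0.001, -1.0, -0.0]]
contact_force: [-0.5, 0.4, 0.3]
grip_width: 1.002
time_s: 1.4
eef_pos: [0.1858, 0.4909, 0.3118]
eef_rot: [[-0.223, -0.0, 0.975], [-0.975, -0.001, -0.223], [0.001, -1.0, -0.0]]
contact_force: [-0.7, 0.1, -0.5]
grip_width: 1.0
t 1.4 tcp [0.1858 0.4909 0.3118] zdeg -12.87 y [-0.    -0.001 -1.   ] q [56.5 15.1 74.8 -0.  90.1 69.3]
shift tool [5.996e-01 1.000e-04 4.665e-01] F [-0.67  0.12 -0.49] w 1.0
```

```bash
python3 -m jog '[[[0,0,0,0.0375,0,0.0292,-1],[0,0,0,0.0375,0,0.0292,-1],[0,0,0,0.0375,0,0.0292,-1],[0,0,0,0.0375,0,0.0292,-1],[0,0,0,0.0375,0,0.0292,-1],[0,0,0,0.0375,0,0.0292,-1],[0,0,0,0.0375,0,0.0292,-1],[0,0,0,0.0375,0,0.0292,-1]]]' && python3 -m jog '[[[0,0,0,0.0375,0,0.0292,-1],[0,0,0,0.0375,0,0.0292,-1],[0,0,0,0.0375,0,0.0292,-1],[0,0,0,0.0375,0,0.0292,-1],[0,0,0,0.0375,0,0.0292,-1],[0,0,0,0.0375,0,0.0292,-1],[0,0,0,0.0375,0,0.0292,-1],[0,0,0,0.0375,0,0.029,-1],[0,0,0,0,0,0,-1]]]'; python3 go.py 0.507 -0.1975 0.12
```

```text
time_s: 2.2
eef_pos: [0.3472, 0.1448, 0.3122]
eef_rot: [[-0.219, 0.0, 0.976], [-0.976, 0.0, -0.219], [-0.0, -1.0, 0.0]]
contact_force: [1.0, 0.0, -0.5]
grip_width: 0.999
time_s: 3.1
eef_pos: [0.5087, -0.202, 0.3097]
eef_rot: [[-0.223, -0.003, 0.975], [-0.975, 0.001, -0.223], [-0.0, -1.0, -0.003]]
contact_force: [0.4, 0.2, -0.5]
grip_width: 1.001
t 3.1 tcp [ 0.5087 -0.202   0.3097] zdeg -12.9 y [-0.003  0.001 -1.   ] q [-33.9  18.3  71.   -0.   90.9 -21. ]
shift tool [-0.0039  0.1897 -0.0021] F [ 0.4   0.2  -0.51] w 1.001
```

```bash
python3 -m jog '[[[0,0,0,-0.0035,0.04,-0.002,-1],[0,0,0,0,0.04,0,-1],[0,0,0,0,0.04,0,-1],[0,0,0,0,0,0,-1]]]'; python3 go.py 0.507 -0.1975 0.12; python3 - <<'E'
from h import *
for n in ('top','side'):
    im,d=viewer.grab_frame(n); np.savez(f'pics/{n}1.npz',im=im,d=d)
    p=project(n,[[.507,-.1975,.139]])[0]; print(n,p)
    x,y=p.astype(int); cv2.imwrite(f'pics/{n}1.png',cv2.resize(im[max(0,y-60):y+60,x-70:x+70],None,fx=5,fy=5,interpolation=cv2.INTER_CUBIC))
E
```

```text
time_s: 3.5
eef_pos: [0.5046, -0.192, 0.1877]
eef_rot: [[-0.22, -0.008, 0.976], [-0.976, 0.005, -0.22], [-0.003, -1.0, -0.009]]
contact_force: [-0.2, -0.0, 0.2]
grip_width: 1.004
t 3.5 tcp [ 0.5046 -0.192   0.1877] zdeg -12.69 y [-0.008  0.005 -1.   ] q [-33.3  21.2  84.9   0.   74.4 -20.6]
shift tool [0.005  0.0677 0.0042] F [-0.16 -0.04  0.16] w 1.004
top [318.42681366 207.13532128]
side [285.29041788 158.28827811]
```

View pics/top1.png

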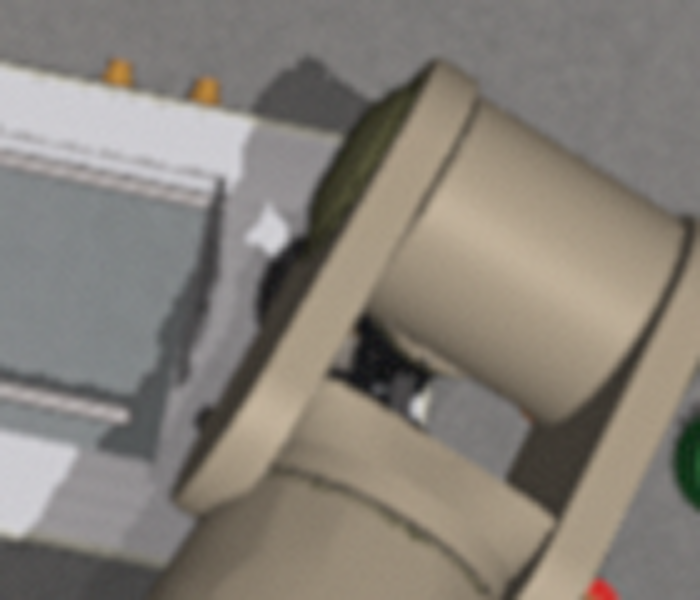

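View pics/side1.png

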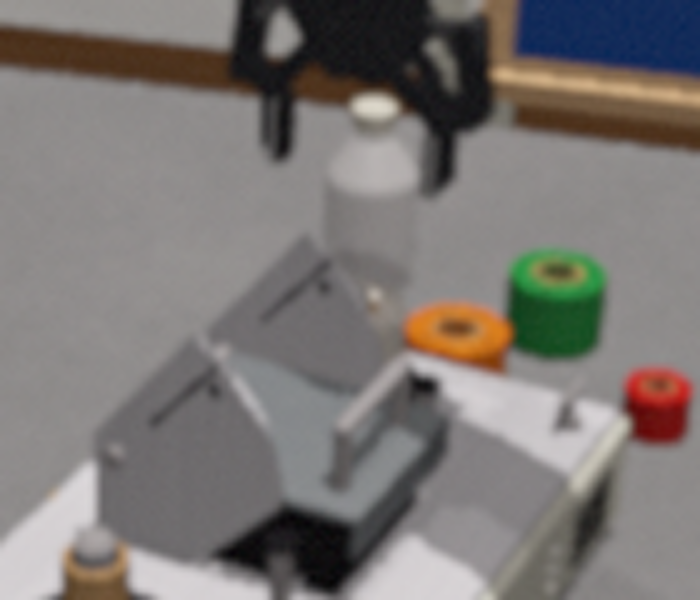

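The side crop shows open fingertips at (278,150) and (440,185), with the roll's core top at (375,295). In the top view the arm hides the roll. The pose wandered a little, so I'll settle it and compare the fingertips with the projection.

```bash
python3 -m jog '[[[0,0,0,0,0,0,-1],[0,0,0,0,0,0,-1]]]'; python3 go.py 0.507 -0.1975 0.12; python3 -m jog '[[[0,0,0,0,0,0,-1]]]';python3 go.py 0.507 -0.1975 0.12; python3 - <<'E'
from h import *
s=robot.get_state(); R=s['eef_rot'];p=s['eef_pos']
for dz in(-.0425-.007,.0425+.007):
    q=p+R@[0,.001,dz]; print((project('side',[q])[0]-[215,98])*5)
E
```

```text
time_s: 3.8
eef_pos: [0.5075, -0.1942, 0.1941]
eef_rot: [[-0.222, 0.003, 0.975], [-0.975, -0.002, -0.222], [0.001, -1.0, 0.003]]
contact_force: [1.2, 0.7, -0.2]
grip_width: 1.003
t 3.8 tcp [ 0.5075 -0.1942  0.1941] zdeg -12.8 y [ 0.003 -0.002 -1.   ] q [-33.3  20.9  84.4   0.   74.5 -20.5]
shift tool [ 0.0032  0.0741 -0.    ] F [ 1.18  0.67 -0.24] w 1.003
time_s: 3.9
eef_pos: [0.5072, -0.194, 0.1933]
eef_rot: [[-0.222, 0.002, 0.975], [-0.975, -0.001, -0.222], [0.001, -1.0, 0.002]]
contact_force: [-0.9, -0.4, 0.5]
grip_width: 0.998
t 3.9 tcp [ 0.5072 -0.194   0.1933] zdeg -12.81 y [ 0.002 -0.001 -1.   ] q [-33.3  21.   84.5   0.   74.5 -20.5]
shift tool [0.0034 0.0734 0.0004] F [-0.89 -0.4   0.48] w 0.998
[435.0779134  241.21649993]
[273.71684472 200.36354727]
```

```bash
python3 - <<'E'
from h import *
im,d=viewer.grab_frame('side'); C=cloud('side',d); s=robot.get_state(); print(s['eef_pos'])
cv2.imwrite('pics/side2.png',cv2.resize(im[80:200,215:355],None,fx=5,fy=5,interpolation=cv2.INTER_CUBIC))
P=C[90:150,240:330].reshape(-1,3); m=im[90:150,240:330].reshape(-1,3)
k=(m.max(1)<70)&(P[:,1]>-.28)&(P[:,1]<-.12)&(P[:,2]>.1)&(P[:,2]<.35)&(P[:,0]>.4)&(P[:,0]<.62); Q=P[k]; print(k.sum(),Q.min(0),Q.max(0))
for a,b in((.4,.505),(.505,.62)):
    q=Q[(Q[:,0]>a)&(Q[:,0]<b)]; print(np.percentile(q[:,2],[0,2,5]), q[q[:,2]<q[:,2].min()+.02].mean(0))
E
```

```text
[ 0.50704487 -0.19402812  0.1930212 ]
1080 [ 0.43443856 -0.21830548  0.2294997 ] [ 0.58399327 -0.15114844  0.34975095]
[0.23039275 0.24369076 0.25638426] [ 0.45827152 -0.17502873  0.24124715]
[0.2294997  0.2381701  0.24839902] [ 0.55251704 -0.19570515  0.24091178]
```

View pics/side2.png

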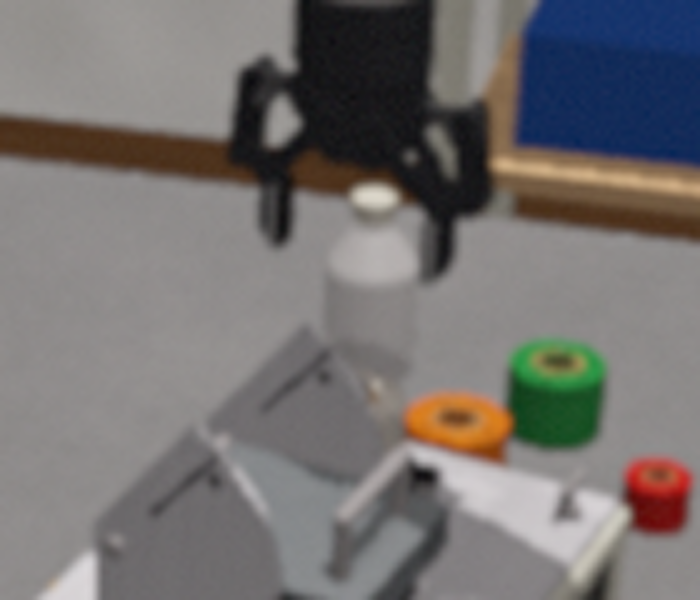

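The settled fingertips sit at full-image (271,128) and (303,135), about 10 px above my projection. I'll check that mismatch against the start picture before going lower.

```bash
python3 - <<'E'
from h import *
s=np.load('pics/side0.npz'); C=cloud('side',s['d']); im=s['im']
z=np.array([0.353929028,.935271,0]); y=np.array([0,0,-1.]); p=np.array([.1857,.4908,.2115])
for dz in(-.0495,.0495): print(project('side',[p+z*dz+y*.001])[0],project('side',[p+z*dz+y*.014])[0])
cv2.imwrite('pics/crop5.png',cv2.resize(im[280:384,340:440],None,fx=5.5,fy=5.5,interpolation=cv2.INTER_CUBIC))
m=(np.indices((384,512))[1]>360)&(im.max(-1)<70)&(C[...,2]>.1)&(C[...,1]>.3)
Q=C[m]; print(m.sum(),np.percentile(Q[:,2],[0,1,3,5])); q=Q[Q[:,2]<np.percentile(Q[:,2],8)];print(q.mean(0),q.min(0),q.max(0))
# now
im,d=viewer.grab_frame('side'); C=cloud('side',d)
for v in range(110,140,2): print(v,C[v,266:308:3,2].round(2))
print(project('side',[[.4598,-.0422,.178]]),project('side',[[.507,-.1975,.139]]))
E
```

```text
[405.01288083 341.59796666] [403.44633261 346.86070943]
[377.98797996 385.26402082] [376.53205507 390.4359522 ]
4434 [0.2437165  0.25400938 0.27163421 0.29546422]
[0.20201375 0.53863417 0.2806759 ] [0.16009651 0.44888025 0.2437165 ] [0.22367446 0.56559701 0.30032103]
110 [ 0.28  0.28  0.29  0.29  0.29  0.29  0.29  0.29  0.3   0.3   0.3   0.29
  0.29 -0.21]
112 [ 0.27  0.28  0.28 -0.67 -0.69  0.28  0.29  0.29  0.29  0.29  0.3   0.29
  0.29 -0.22]
114 [ 0.27  0.27  0.27 -0.69 -0.69 -0.69 -0.69 -0.68  0.28  0.29  0.29  0.29
  0.29 -0.23]
116 [-0.72  0.27  0.26 -0.7  -0.72 -0.69 -0.7  -0.69 -0.7  -0.69  0.29  0.29
  0.28  0.28]
118 [-0.01  0.26  0.26 -0.73 -0.73 -0.72 -0.72  0.13  0.13 -0.7   0.28  0.28
  0.28  0.27]
120 [-0.    0.25  0.25 -0.   -0.    0.   -0.    0.13  0.13  0.13 -0.71  0.27
  0.28  0.27]
122 [-0.    0.25  0.24  0.   -0.   -0.   -0.01  0.12  0.12  0.12 -0.    0.27
  0.27  0.27]
124 [-0.    0.24  0.24 -0.   -0.   -0.    0.    0.12  0.12  0.11 -0.   -0.
  0.27  0.26]
126 [-0.    0.24  0.23 -0.   -0.   -0.   -0.    0.11  0.11  0.1  -0.   -0.
  0.26  0.25]
128 [ 0.    0.23  0.23 -0.   -0.   -0.    0.09  0.11  0.1   0.1  -0.    0.25
  0.25  0.25]
130 [-0.01 -0.   -0.   -0.01 -0.    0.08  0.09  0.1   0.09  0.1   0.09  0.24
  0.25  0.24]
132 [-0.01 -0.   -0.   -0.   -0.01  0.08  0.09  0.09  0.09  0.09  0.09  0.24
  0.24  0.24]
134 [-0.   -0.   -0.   -0.01 -0.    0.08  0.08  0.09  0.08  0.08  0.08  0.23
  0.23 -0.  ]
136 [-0.   -0.   -0.   -0.   -0.    0.07  0.07  0.08  0.08  0.08  0.07  0.23
  0.22 -0.01]
138 [-0.   -0.01 -0.   -0.   -0.    0.06  0.07  0.07  0.07  0.07  0.07 -0.
 -0.   -0.  ]
[[290.49933624 176.63592139]] [[285.29041788 158.28827811]]
```

View pics/crop5.png

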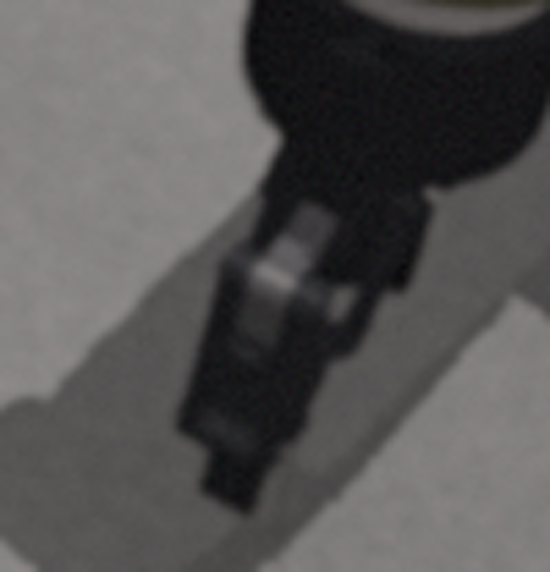

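Depth also puts the open tips about 32 mm above where the TCP reading implies, in both pictures. I'll read `tip_reach`, then close the fingers here in free air and measure the tips again.

```bash
python3 -c "
from rig import robot;print(robot.tip_reach,[a for a in dir(robot) if a[0]!='_'])"; python3 -m jog '[[[0,0,0,0,0,0,1],[0,0,0,0,0,0,1],[0,0,0,0,0,0,1],[0,0,0,0,0,0,1],[0,0,0,0,0,0,1],[0,0,0,0,0,0,1],[0,0,0,0,0,0,1]]]' 30; python3 - <<'E'
from h import *
im,d=viewer.grab_frame('side'); C=cloud('side',d); s=robot.get_state(); print(s['eef_pos'],s['grip_width'])
cv2.imwrite('pics/side3.png',cv2.resize(im[80:200,215:355],None,fx=5,fy=5,interpolation=cv2.INTER_CUBIC))
P=C[80:160,240:330].reshape(-1,3)
k=(P[:,1]>-.28)&(P[:,1]<-.12)&(P[:,2]>.15)&(P[:,2]<.35)&(P[:,0]>.4)&(P[:,0]<.62); Q=P[k]; Q=Q[np.argsort(Q[:,2])]; print(Q[:12].round(3))
print(project('side',[s['eef_pos']+s['eef_rot']@[0,a,0] for a in(-.02,0,.014)]))
E
```

```text
0.014 ['Unreachable', 'close_job', 'get_state', 'tip_reach']
time_s: 4.7
eef_pos: [0.5068, -0.1938, 0.1921]
eef_rot: [[-0.222, 0.0, 0.975], [-0.975, -0.0, -0.222], [0.0, -1.0, 0.0]]
contact_force: [0.3, 0.2, -0.6]
grip_width: 0.0
[ 0.50677473 -0.19385307  0.19206962] -0.0005656992991120211
[[ 0.502 -0.194  0.153]
 [ 0.556 -0.125  0.169]
 [ 0.545 -0.127  0.169]
 [ 0.553 -0.124  0.169]
 [ 0.558 -0.121  0.17 ]
 [ 0.547 -0.123  0.171]
 [ 0.542 -0.123  0.172]
 [ 0.556 -0.125  0.172]
 [ 0.548 -0.127  0.172]
 [ 0.553 -0.124  0.173]
 [ 0.557 -0.128  0.173]
 [ 0.539 -0.122  0.173]]
[[286.04892691 135.7670438 ]
 [285.7813307  142.22903245]
 [285.5954334  146.69481772]]
```

View pics/side3.png

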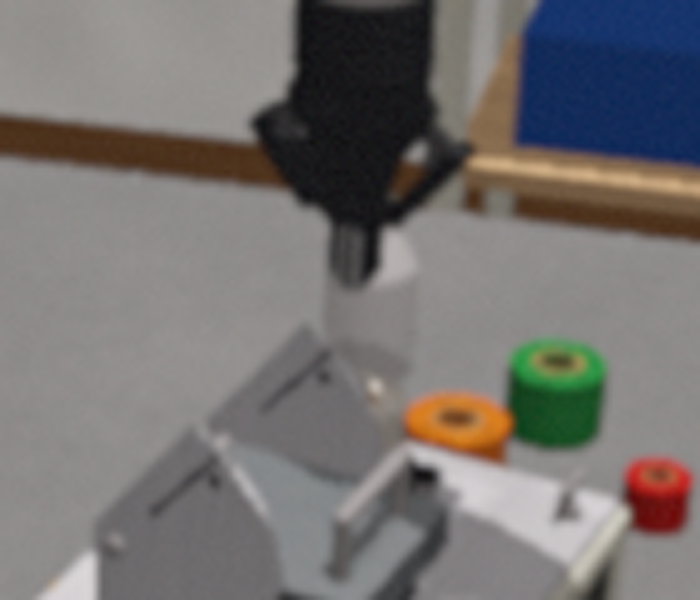

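Even when shut, the tip shows at full-image (285.5,137) instead of (285.6,147). Depth says x and y are right, so the real fingertips stand about 30 mm higher than stated. I'll trust the pictures and aim the reading 30 mm lower, stepping down while watching force and pictures.

```bash
python3 -m jog '[[[0,0,0,0.003,0,0,-1],[0,0,0,0,0,0,-1],[0,0,0,0,0,0,-1],[0,0,0,0,0,0,-1],[0,0,0,0,0,0,-1],[0,0,0,0,0,0,-1],[0,0,0,0,0.03,0,-1],[0,0,0,0,0.02,0,-1],[0,0,0,0,0.01,0,-1],[0,0,0,0,0,0,-1]]]'; python3 go.py 0.507 -0.1975 0.085;python3 - <<'E'
from h import *
im,d=viewer.grab_frame('side')
cv2.imwrite('pics/side4.png',cv2.resize(im[80:200,215:355],None,fx=5,fy=5,interpolation=cv2.INTER_CUBIC))
E
```

```text
time_s: 5.75
eef_pos: [0.5057, -0.1965, 0.1312]
eef_rot: [[-0.222, -0.002, 0.975], [-0.975, 0.001, -0.222], [-0.001, -1.0, -0.002]]
contact_force: [-0.0, -0.0, 0.1]
grip_width: 1.001
t 5.75 tcp [ 0.5057 -0.1965  0.1312] zdeg -12.83 y [-0.002  0.001 -1.   ] q [-33.6  24.5  89.1   0.   66.5 -20.8]
shift tool [0.0007 0.0462 0.0015] F [-0.   -0.04  0.12] w 1.001
```

View pics/side4.png

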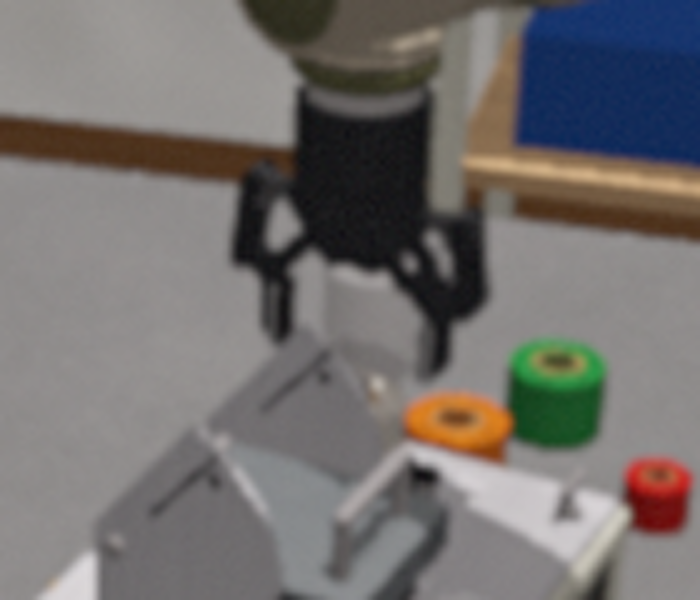

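The fingers straddle the spot where the core's top shows at crop (375,385), with tips at (280,335) and (435,370). I'll keep going down in small steps.

```bash
python3 -m jog '[[[0,0,0,0.0005,0.01,0.001,-1],[0,0,0,0,0.01,0,-1],[0,0,0,0,0.01,0,-1],[0,0,0,0,0,0,-1]]]'; python3 go.py 0.507 -0.1975 0.085;python3 -m jog '[[[0,0,0,0,0.008,0,-1],[0,0,0,0,0.007,0,-1],[0,0,0,0,0,0,-1],[0,0,0,0,0,0,-1]]]'; python3 go.py 0.507 -0.1975 0.085;python3 - <<'E'
from h import *
im,d=viewer.grab_frame('side')
cv2.imwrite('pics/side5.png',cv2.resize(im[80:200,215:355],None,fx=5,fy=5,interpolation=cv2.INTER_CUBIC))
im,d=viewer.grab_frame('top')
cv2.imwrite('pics/top5.png',cv2.resize(im[150:270,250:390],None,fx=5,fy=5,interpolation=cv2.INTER_CUBIC))
E
```

```text
time_s: 6.2
eef_pos: [0.5063, -0.1971, 0.1005]
eef_rot: [[-0.222, -0.002, 0.975], [-0.975, 0.002, -0.222], [-0.001, -1.0, -0.003]]
contact_force: [-0.5, 0.4, 0.2]
grip_width: 0.997
t 6.2 tcp [ 0.5063 -0.1971  0.1005] zdeg -12.83 y [-0.002  0.002 -1.   ] q [-33.6  26.7  90.9  -0.   62.6 -20.8]
shift tool [0.0003 0.0155 0.0008] F [-0.47  0.36  0.23] w 0.997
time_s: 6.6
eef_pos: [0.507, -0.1975, 0.0871]
eef_rot: [[-0.222, -0.0, 0.975], [-0.975, 0.0, -0.222], [-0.0, -1.0, -0.0]]
contact_force: [0.4, 0.3, -1.0]
grip_width: 1.001
t 6.6 tcp [ 0.507  -0.1975  0.0871] zdeg -12.83 y [-0.  0. -1.] q [-33.6  27.7  91.6   0.   60.7 -20.8]
shift tool [ 0.      0.0021 -0.    ] F [ 0.43  0.31 -1.04] w 1.001
```

View pics/side5.png

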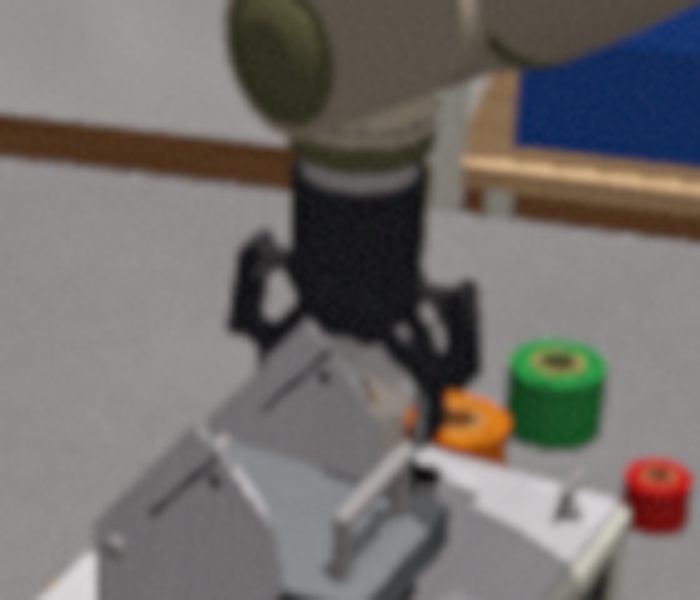

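View pics/top5.png

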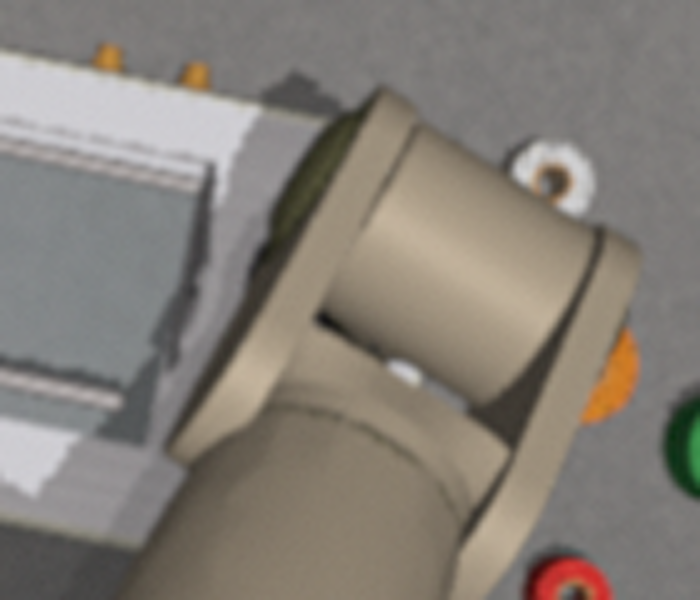

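The front fingertip is beside the roll at crop (430,430), and the body is still above the spindle. I'll go down 6 mm more, then close at 40 N.

```bash
python3 -m jog '[[[0,0,0,0,0.006,0,-1],[0,0,0,0,0,0,-1],[0,0,0,0,0,0,1],[0,0,0,0,0,0,1],[0,0,0,0,0,0,1],[0,0,0,0,0,0,1],[0,0,0,0,0,0,1],[0,0,0,0,0,0,1]]]' 40; python3 go.py 0.507 -0.1975 0.082
```

```text
time_s: 7.5
eef_pos: [0.5072, -0.1976, 0.0816]
eef_rot: [[-0.222, 0.001, 0.975], [-0.975, -0.0, -0.222], [0.0, -1.0, 0.001]]
contact_force: [-0.4, 1.0, 5.8]
grip_width: 0.772
t 7.5 tcp [ 0.5072 -0.1976  0.0816] zdeg -12.83 y [ 0.001 -0.    -1.   ] q [-33.6  28.1  91.9   0.   60.  -20.8]
shift tool [-0.0001 -0.0004 -0.0002] F [-0.36  1.02  5.84] w 0.772
```

The opening of 0.772 × 85 = 65.6 mm matches the roll. Lifting straight up now.

```bash
python3 -m jog '[[[0,0,0,0,-0.005,0,1],[0,0,0,0,-0.012,0,1],[0,0,0,0,-0.02,0,1],[0,0,0,0,-0.02,0,1],[0,0,0,0,-0.02,0,1],[0,0,0,0,-0.02,0,1],[0,0,0,0,-0.02,0,1],[0,0,0,0,-0.02,0,1],[0,0,0,0,-0.02,0,1],[0,0,0,0,0,0,1]]]'; python3 go.py 0.469 0.351 0.24;python3 - <<'E'
from h import *
im,d=viewer.grab_frame('side')
cv2.imwrite('pics/side6.png',cv2.resize(im[60:200,200:360],None,fx=4.2,fy=4.2,interpolation=cv2.INTER_CUBIC))
C=cloud('side',d); print(C[100:140:3,282].round(3))
E
```

```text
time_s: 8.5
eef_pos: [0.5077, -0.1979, 0.2411]
eef_rot: [[-0.222, 0.004, 0.975], [-0.975, -0.003, -0.222], [0.002, -1.0, 0.005]]
contact_force: [0.1, -0.4, -1.0]
grip_width: 0.77
t 8.5 tcp [ 0.5077 -0.1979  0.2411] zdeg -12.82 y [ 0.004 -0.003 -1.   ] q [-33.6  19.2  79.7  -0.   80.8 -20.8]
shift tool [-0.5266 -0.0007 -0.1596] F [ 0.1  -0.35 -1.04] w 0.77
[[ 0.979 -2.29  -0.581]
 [ 0.526 -0.217  0.297]
 [ 0.521 -0.193  0.299]
 [ 0.517 -0.175  0.299]
 [ 0.514 -0.162  0.296]
 [ 0.513 -0.162  0.288]
 [ 0.514 -0.165  0.277]
 [ 0.513 -0.164  0.269]
 [ 0.513 -0.164  0.261]
 [ 0.512 -0.162  0.253]
 [ 0.578 -0.467  0.091]
 [ 0.576 -0.461  0.083]
 [ 0.574 -0.454  0.075]
 [ 0.574 -0.457  0.062]]
```

View pics/side6.png

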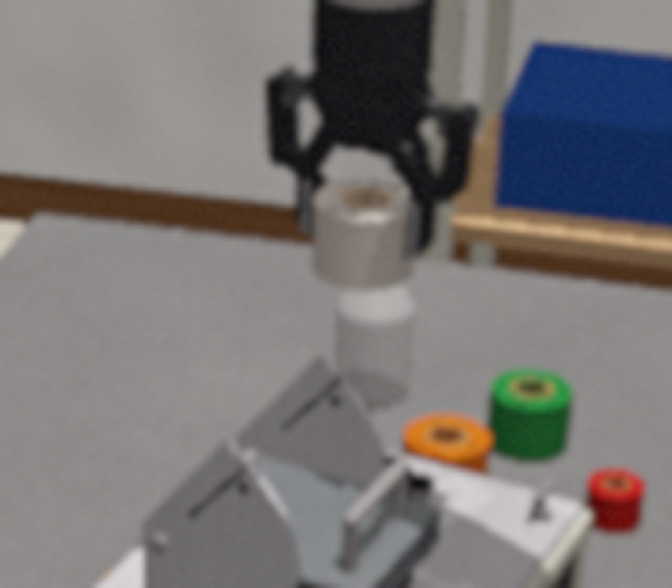

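The roll is up in the grip at crop (363,235), and depth puts its top at 0.298, bottom about 0.248. Its middle is therefore at reading + 0.032, so it should rest in the tray at a reading near -0.003. Carrying it to the tray now.

```bash
python3 -m jog '[[[0,0,0,0,-0.03,0,1],[0,0,0,-0.025,0,-0.0076,1],[0,0,0,-0.04,0,-0.0121,1],[0,0,0,-0.04,0,-0.0121,1],[0,0,0,-0.04,0,-0.0121,1],[0,0,0,-0.04,0,-0.0121,1],[0,0,0,-0.04,0,-0.0121,1],[0,0,0,-0.04,0,-0.0121,1],[0,0,0,-0.04,0,-0.0121,1],[0,0,0,-0.04,0,-0.0121,1]]]' && python3 -m jog '[[[0,0,0,-0.04,0,-0.0121,1],[0,0,0,-0.04,0,-0.0121,1],[0,0,0,-0.04,0,-0.0121,1],[0,0,0,-0.04,0,-0.0121,1],[0,0,0,-0.02,0,-0.006,1],[0,0,0,0,0,0,1],[0,0,0,0,0,0,1],[0,0,0,0,0,0,1]]]'; python3 go.py 0.469 0.351 0.05;python3 - <<'E'
from h import *
for n in('side','top'):
    im,d=viewer.grab_frame(n); cv2.imwrite(f'pics/{n}7.png',im); C=cloud(n,d)
    hsv=cv2.cvtColor(im,cv2.COLOR_BGR2HSV)
    k=(C[...,2]>.2)&(C[...,2]<.36)&(abs(C[...,0]-.469)<.05)&(abs(C[...,1]-.351)<.05)&(im.min(-1)>110)
    print(n,k.sum(),C[k].min(0),C[k].max(0),C[k].mean(0))
E
```

```text
time_s: 9.55
eef_pos: [0.4809, 0.1637, 0.2669]
eef_rot: [[-0.222, -0.002, 0.975], [-0.975, -0.0, -0.222], [0.001, -1.0, -0.002]]
contact_force: [0.9, -0.4, -1.6]
grip_width: 0.772
time_s: 10.35
eef_pos: [0.4689, 0.3486, 0.2677]
eef_rot: [[-0.223, -0.001, 0.975], [-0.975, -0.001, -0.223], [0.001, -1.0, -0.001]]
contact_force: [-0.1, 0.1, -2.0]
grip_width: 0.775
t 10.35 tcp [0.4689 0.3486 0.2677] zdeg -12.89 y [-0.001 -0.001 -1.   ] q [25.2 23.9 69.2 -0.  87.  38. ]
shift tool [-0.0025  0.2177 -0.0003] F [-0.08  0.08 -1.97] w 0.775
side 733 [0.42282954 0.31768797 0.27452696] [0.51677058 0.38403795 0.34552282] [0.46831406 0.36527374 0.31064101]
top 129 [0.43722676 0.31468608 0.27374889] [0.51193076 0.35216596 0.32779084] [0.46207804 0.32903573 0.31736941]
```

View pics/side7.png

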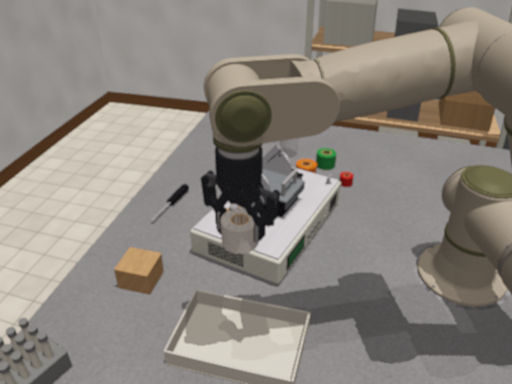

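View pics/top7.png

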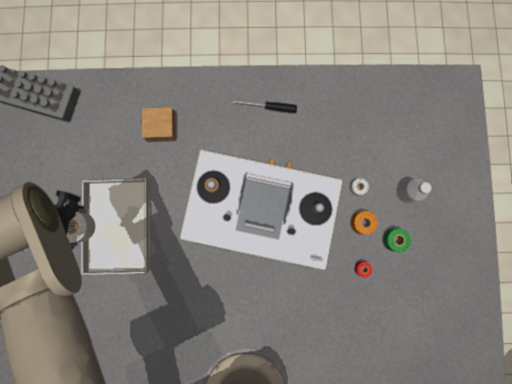

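The roll is in the grip at (238,232) in the side view, at x,y (0.469, 0.349) above the tray. Lowering it, with slow final steps until contact.

```bash
python3 -m jog '[[[0,0,0,-0.0025,0.03,0,1],[0,0,0,0,0.04,0,1],[0,0,0,0,0.04,0,1],[0,0,0,0,0.04,0,1],[0,0,0,0,0.04,0,1],[0,0,0,0,0.03,0,1],[0,0,0,0,0.02,0,1],[0,0,0,0,0,0,1],[0,0,0,0,0,0,1]]]'; python3 go.py 0.469 0.351 0.0;python3 - <<'E'
from h import *
im,d=viewer.grab_frame('side'); cv2.imwrite('pics/side8.png',cv2.resize(im[250:384,150:330],None,fx=4,fy=4)); C=cloud('side',d)
k=(C[...,2]>.01)&(C[...,2]<.1)&(abs(C[...,0]-.469)<.05)&(abs(C[...,1]-.351)<.05)
print(np.percentile(C[k][:,2],[5,50,80,90,95]))
E
```

```text
time_s: 11.35
eef_pos: [0.4699, 0.3519, 0.029]
eef_rot: [[-0.223, 0.001, 0.975], [-0.975, 0.0, -0.223], [-0.001, -1.0, 0.001]]
contact_force: [0.5, -0.2, -1.0]
grip_width: 0.768
t 11.35 tcp [0.4699 0.3519 0.029 ] zdeg -12.87 y [ 0.001  0.    -1.   ] q [25.4 36.8 86.2 -0.  56.9 38.3]
shift tool [ 0.0011  0.029  -0.0007] F [ 0.52 -0.21 -1.05] w 0.768
[0.04228716 0.07942788 0.08547491 0.08664219 0.08958388]
```

View pics/side8.png

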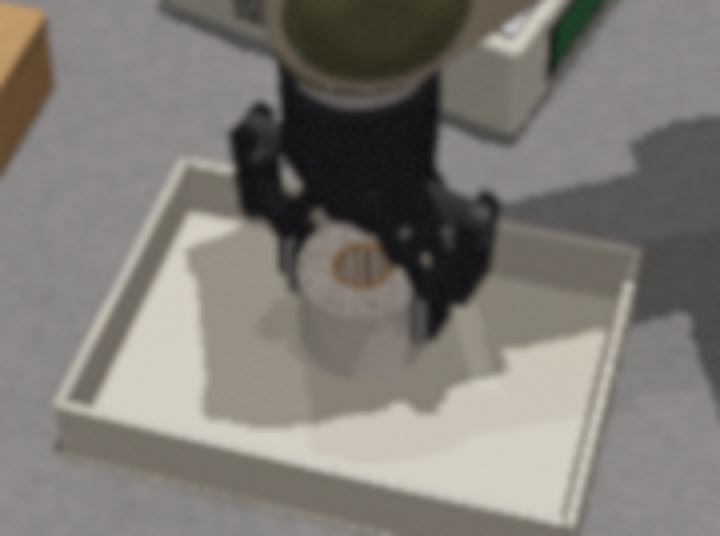

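The roll is upright, centred in the tray at crop (357,300), with its bottom about 32 mm above the floor. Lowering the rest of the way slowly.

```bash
python3 -m jog '[[[0,0,0,0,0.01,0,1],[0,0,0,0,0.01,0,1],[0,0,0,0,0.006,0,1],[0,0,0,0,0.002,0,1],[0,0,0,0,0.002,0,1],[0,0,0,0,0,0,1],[0,0,0,0,0,0,1]]]'; python3 go.py 0.469 0.351 -0.003; python3 -m jog '[[[0,0,0,0,0.001,0,1],[0,0,0,0,0.001,0,1],[0,0,0,0,0,0,1]]]'; python3 go.py 0.469 0.351 -0.003
```

```text
time_s: 12.1
eef_pos: [0.4694, 0.3522, -0.0017]
eef_rot: [[-0.222, 0.0, 0.975], [-0.975, 0.0, -0.222], [-0.0, -1.0, 0.0]]
contact_force: [0.3, 0.5, -0.9]
grip_width: 0.774
t 12.1 tcp [ 0.4694  0.3522 -0.0017] zdeg -12.83 y [ 0.  0. -1.] q [25.5 39.4 87.1  0.  53.5 38.3]
shift tool [ 0.0013  0.0013 -0.0001] F [ 0.31  0.5  -0.86] w 0.774
time_s: 12.4
eef_pos: [0.4694, 0.3522, -0.0033]
eef_rot: [[-0.222, 0.0, 0.975], [-0.975, 0.0, -0.222], [-0.0, -1.0, 0.0]]
contact_force: [-1.0, -1.2, 4.3]
grip_width: 0.775
t 12.4 tcp [ 0.4694  0.3522 -0.0033] zdeg -12.83 y [ 0.  0. -1.] q [25.4 39.5 87.1 -0.  53.3 38.3]
shift tool [ 0.0013 -0.0003 -0.0002] F [-1.04 -1.25  4.28] w 0.775
```

The force rises to +4.3 N at a reading of -0.0033, so the roll is on the floor as predicted. Opening slowly, then straight up.

```bash
python3 -m jog '[[[0,0,0,0,0,0,0.65],[0,0,0,0,0,0,0.4],[0,0,0,0,0,0,0],[0,0,0,0,0,0,-0.8],[0,0,0,0,0,0,-1],[0,0,0,0,0,0,-1],[0,0,0,0,0,0,-1],[0,0,0,0,0,0,-1]]]'; python3 go.py 0.469 0.351 -0.003;python3 - <<'E'
from h import *
im,d=viewer.grab_frame('side'); cv2.imwrite('pics/side9.png',cv2.resize(im[250:384,150:330],None,fx=4,fy=4))
E
```

```text
time_s: 13.2
eef_pos: [0.4693, 0.3521, -0.004]
eef_rot: [[-0.222, 0.0, 0.975], [-0.975, -0.0, -0.222], [0.0, -1.0, 0.0]]
contact_force: [0.7, -0.9, -0.0]
grip_width: 1.001
t 13.2 tcp [ 0.4693  0.3521 -0.004 ] zdeg -12.83 y [ 0. -0. -1.] q [25.4 39.6 87.1 -0.  53.3 38.3]
shift tool [ 0.0011 -0.001  -0.    ] F [ 0.72 -0.85 -0.05] w 1.001
```

View pics/side9.png

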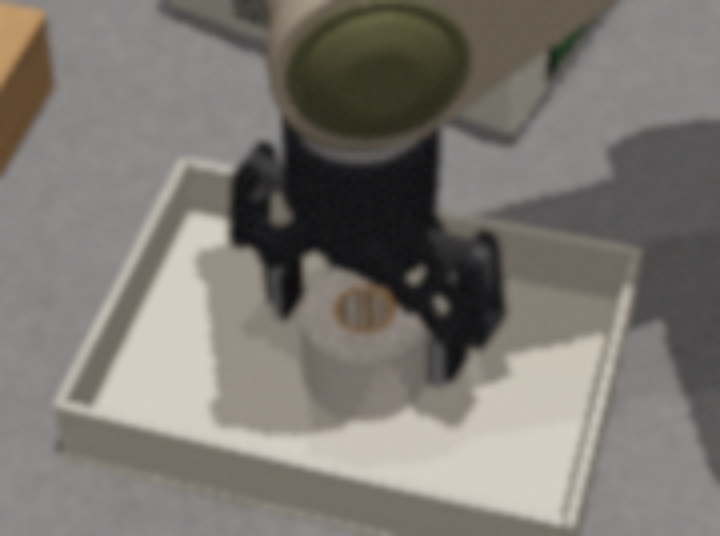

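The fingers are open and clear of the roll, which is upright at crop (362,350). Raising straight up, then checking the roll.

```bash
python3 -m jog '[[[0,0,0,0,-0.01,0,-1],[0,0,0,0,-0.02,0,-1],[0,0,0,0,-0.04,0,-1],[0,0,0,0,-0.05,0,-1],[0,0,0,0,-0.05,0,-1],[0,0,0,0,-0.05,0,-1],[0,0,0,0,-0.05,0,-1],[0,0,0,0,0,0,-1]]]'; python3 go.py 0.4598 -0.0422 0.265;python3 - <<'E'
from h import *
im,d=viewer.grab_frame('side'); cv2.imwrite('pics/side10.png',cv2.resize(im[200:384,130:330],None,fx=3.5,fy=3.5)); C=cloud('side',d)
k=(C[...,2]>.045)&(C[...,2]<.07)&(abs(C[...,0]-.469)<.06)&(abs(C[...,1]-.351)<.06)
print(k.sum(),C[k].mean(0),C[k].min(0),C[k].max(0),np.percentile(C[k][:,2],[25,50,75]))
E
```

```text
time_s: 14.05
eef_pos: [0.4709, 0.353, 0.2743]
eef_rot: [[-0.222, 0.012, 0.975], [-0.975, 0.006, -0.222], [-0.008, -1.0, 0.011]]
contact_force: [-0.0, 0.5, -0.6]
grip_width: 1.004
t 14.05 tcp [0.4709 0.353  0.2743] zdeg -12.82 y [ 0.012  0.006 -1.   ] q [25.5 23.8 68.3  0.  87.1 38.3]
shift tool [0.3879 0.0068 0.0768] F [-0.01  0.5  -0.58] w 1.004
627 [0.46940737 0.35588467 0.05154528] [0.43703098 0.32065416 0.04506331] [0.50302186 0.38704466 0.05604267] [0.05053936 0.0518493  0.05296458]
```

View pics/side10.png

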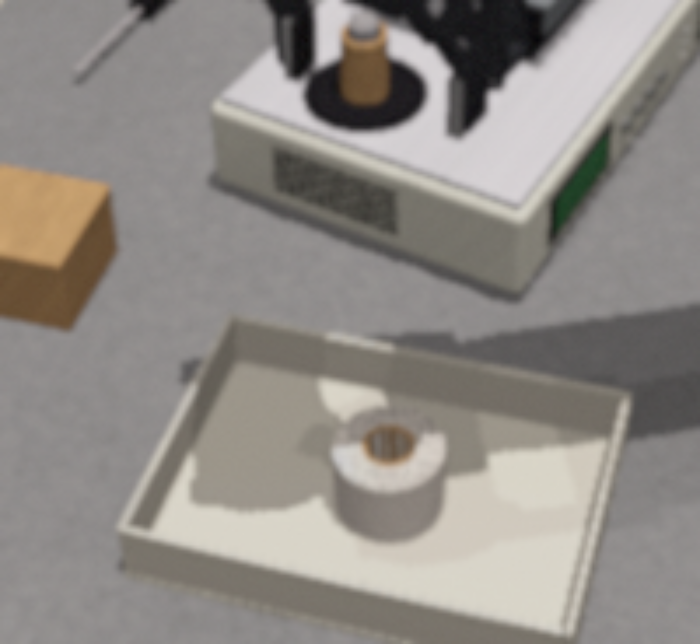

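The roll lies flat in the tray at crop (388,475), with its top flat at about 0.052, centred near (0.469, 0.352). Moving over the lift bar with the jaws half open.

```bash
python3 -m jog '[[[0,0,0,0.02,0,0.004,-1],[0,0,0,0.043,0,0.0085,-1],[0,0,0,0.043,0,0.0085,-1],[0,0,0,0.043,0,0.0085,-1],[0,0,0,0.043,0,0.0085,-1],[0,0,0,0.043,0,0.0085,0],[0,0,0,0.043,0,0.0085,0],[0,0,0,0.043,0,0.0085,0],[0,0,0,0.043,0,0.0085,0],[0,0,0,0.023,0,0.004,0]]]' && python3 -m jog '[[[0,0,0,0,0,0,0],[0,0,0,0,0,0,0],[0,0,0,0,0,0,0]]]'; python3 go.py 0.4598 -0.0422 0.143;python3 - <<'E'
from h import *
im,d=viewer.grab_frame('side'); cv2.imwrite('pics/side11.png',cv2.resize(im[90:230,210:360],None,fx=4.2,fy=4.2)); C=cloud('side',d)
print(project('side',[[.4598,-.0422,.178]]))
s=robot.get_state()
print([(project('side',[s['eef_pos']+s['eef_rot']@[0,a,0]])-[210,90])*4.2 for a in(-.016,-.025,.014)])
E
```

```text
time_s: 15.1
eef_pos: [0.4566, -0.0447, 0.2652]
eef_rot: [[-0.224, -0.002, 0.975], [-0.975, 0.0, -0.224], [0.0, -1.0, -0.002]]
contact_force: [-0.9, 1.1, 0.0]
grip_width: 0.502
time_s: 15.4
eef_pos: [0.4573, -0.0412, 0.2658]
eef_rot: [[-0.221, -0.001, 0.975], [-0.975, 0.0, -0.221], [-0.0, -1.0, -0.001]]
contact_force: [-0.2, -0.7, -0.8]
grip_width: 0.502
t 15.4 tcp [ 0.4573 -0.0412  0.2658] zdeg -12.77 y [-0.001  0.    -1.   ] q [-19.8   7.4  90.9   0.   81.7  -7.1]
shift tool [0.0005 0.1228 0.0028] F [-0.19 -0.67 -0.81] w 0.502
[[290.49933624 176.63592139]]
[array([[349.63609029, 210.40125269]]), array([[350.33921606, 196.29364184]]), array([[347.31565875, 256.63801189]])]
```

View pics/side11.png

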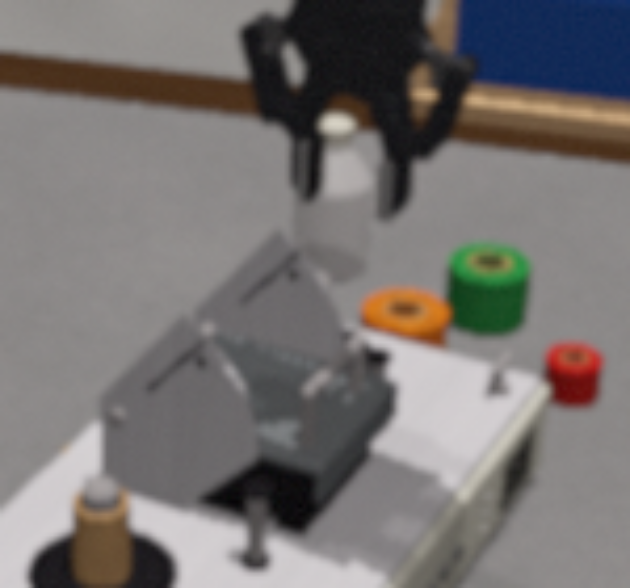

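The tips at crop (308,190) and (390,215) are centred over the bar's expected spot (338,364) below. Going down in two stages.

```bash
python3 -m jog '[[[0,0,0,0.0005,0.03,0.0028,0],[0,0,0,0,0.03,0,0],[0,0,0,0,0.02,0,0],[0,0,0,0,0.01,0,0],[0,0,0,0,0,0,0],[0,0,0,0,0,0,0]]]'; python3 go.py 0.4598 -0.0422 0.143;python3 - <<'E'
from h import *
im,d=viewer.grab_frame('side'); cv2.imwrite('pics/side12.png',cv2.resize(im[110:230,230:350],None,fx=5,fy=5)); 
E
```

```text
time_s: 16.05
eef_pos: [0.4606, -0.043, 0.177]
eef_rot: [[-0.221, 0.001, 0.975], [-0.975, -0.0, -0.221], [0.0, -1.0, 0.001]]
contact_force: [-0.2, -0.1, 0.0]
grip_width: 0.498
t 16.05 tcp [ 0.4606 -0.043   0.177 ] zdeg -12.79 y [ 0.001 -0.    -1.   ] q [-19.9  11.9  99.2   0.   68.9  -7.1]
shift tool [-0.0007  0.034  -0.001 ] F [-0.17 -0.12  0.05] w 0.498
```

View pics/side12.png

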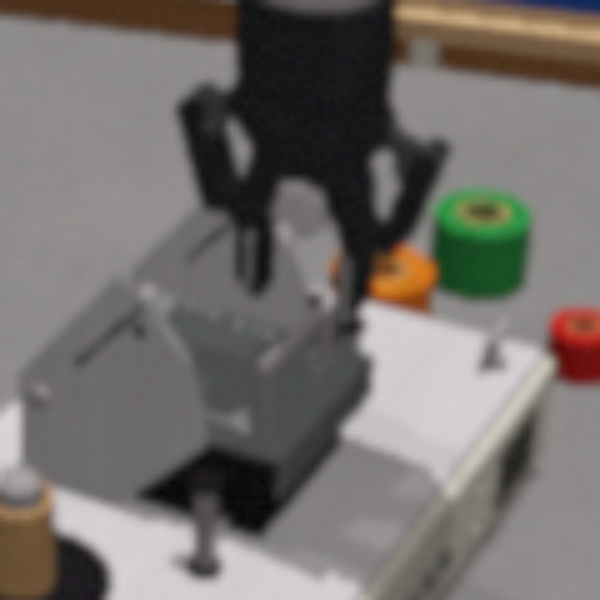

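The fingers straddle the bar, with tips at (258,290) and (350,325). Going down the last 34 mm and closing at 30 N.

```bash
python3 -m jog '[[[0,0,0,-0.0005,0.014,-0.001,0],[0,0,0,0,0.012,0,0],[0,0,0,0,0.008,0,0],[0,0,0,0,0,0,0],[0,0,0,0,0,0,0]]]'; python3 go.py 0.4598 -0.0422 0.143;  python3 -m jog '[[[0,0,0,0,0,0,1],[0,0,0,0,0,0,1],[0,0,0,0,0,0,1],[0,0,0,0,0,0,1],[0,0,0,0,0,0,1]]]' 30; python3 go.py 0.4598 -0.0422 0.143;python3 - <<'E'
from h import *
im,d=viewer.grab_frame('side'); cv2.imwrite('pics/side13.png',cv2.resize(im[110:230,230:350],None,fx=5,fy=5)); 
E
```

```text
time_s: 16.6
eef_pos: [0.4596, -0.0426, 0.1428]
eef_rot: [[-0.222, 0.001, 0.975], [-0.975, -0.0, -0.222], [0.0, -1.0, 0.001]]
contact_force: [-0.4, -0.7, -0.4]
grip_width: 0.503
t 16.6 tcp [ 0.4596 -0.0426  0.1428] zdeg -12.83 y [ 0.001 -0.    -1.   ] q [-19.9  14.  102.   -0.   63.9  -7.1]
shift tool [-0.0005 -0.0002  0.0001] F [-0.39 -0.7  -0.41] w 0.503
time_s: 17.1
eef_pos: [0.4619, -0.0432, 0.1429]
eef_rot: [[-0.223, 0.007, 0.975], [-0.975, -0.002, -0.223], [-0.0, -1.0, 0.008]]
contact_force: [13.6, -0.9, -6.4]
grip_width: 0.1
t 17.1 tcp [ 0.4619 -0.0432  0.1429] zdeg -12.86 y [ 0.007 -0.002 -1.   ] q [-1.990e+01  1.410e+01  1.019e+02  1.000e-01  6.350e+01 -7.100e+00]
shift tool [-0.0005 -0.0001 -0.0023] F [13.65 -0.93 -6.37] w 0.1
```

View pics/side13.png

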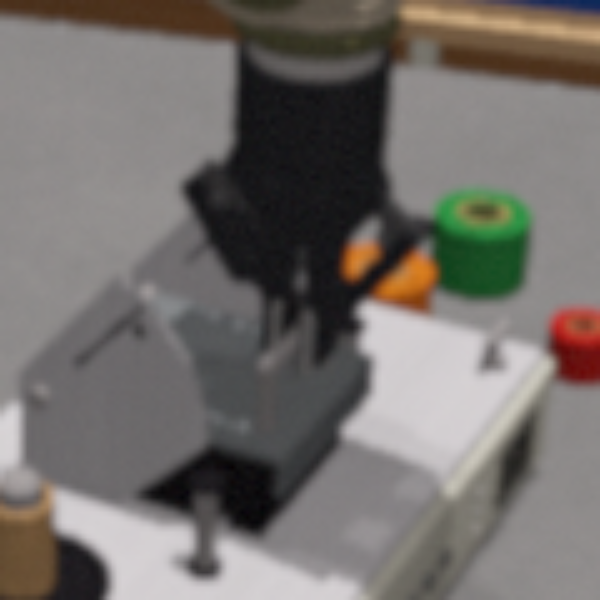

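The jaws stopped at 0.10 × 85 = 8.5 mm on the bar. A sideways force of 13.6 N shows the bar is about 2.3 mm farther along tool z than commanded, so I'll relieve that. Then I'll follow the arc about the hinge with the tool kept vertical (the round bar turns in the pads), going to 20° first.

```bash
python3 -m jog '[[[0,0,0,0,0,0.0023,1],[0,0,0,0,0,0,1]]]'; python3 go.py 0.4598 -0.0422 0.143; python3 -m jog '[[[0,0,0,0,-0.0049,0.0018,1],[0,0,0,0,-0.0049,0.0018,1],[0,0,0,0,-0.0048,0.0022,1],[0,0,0,0,-0.0048,0.0023,1],[0,0,0,0,-0.0046,0.0026,1],[0,0,0,0,-0.0045,0.0027,1],[0,0,0,0,-0.0043,0.003,1],[0,0,0,0,-0.0043,0.0031,1],[0,0,0,0,0,0,1]]]'; python3 go.py 0.4598 -0.0422 0.143;python3 - <<'E'
from h import *
im,d=viewer.grab_frame('side'); cv2.imwrite('pics/side14.png',cv2.resize(im[110:230,230:350],None,fx=5,fy=5)); 
E
```

```text
time_s: 17.35
eef_pos: [0.4618, -0.0432, 0.1428]
eef_rot: [[-0.222, 0.001, 0.975], [-0.975, -0.0, -0.222], [0.0, -1.0, 0.001]]
contact_force: [0.1, 0.4, 4.0]
grip_width: 0.103
t 17.35 tcp [ 0.4618 -0.0432  0.1428] zdeg -12.83 y [ 0.001 -0.    -1.   ] q [-19.9  14.3 101.7  -0.   64.   -7. ]
shift tool [-0.0005 -0.0002 -0.0022] F [0.13 0.45 4.02] w 0.103
time_s: 18.25
eef_pos: [0.4799, -0.0473, 0.18]
eef_rot: [[-0.222, -0.002, 0.975], [-0.975, 0.0, -0.222], [0.0, -1.0, -0.002]]
contact_force: [-9.4, -1.2, 3.5]
grip_width: 0.099
t 18.25 tcp [ 0.4799 -0.0473  0.18  ] zdeg -12.82 y [-0.002  0.    -1.   ] q [-19.6  14.3  95.7  -0.   70.2  -6.7]
shift tool [-0.0006  0.0371 -0.0206] F [-9.37 -1.2   3.46] w 0.099
```

View pics/side14.png

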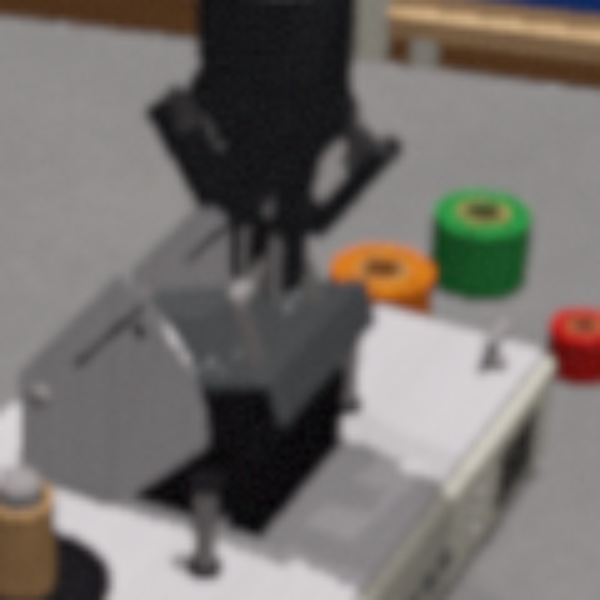

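The cover is up about 20° and follows the bar, with only about 9 N sideways. Continuing to 40°.

```bash
python3 -m jog '[[[0,0,0,0,-0.004,0.0024,1],[0,0,0,0,-0.004,0.0034,1],[0,0,0,0,-0.0037,0.0037,1],[0,0,0,0,-0.0037,0.0038,1],[0,0,0,0,-0.0034,0.004,1],[0,0,0,0,-0.0033,0.0041,1],[0,0,0,0,-0.003,0.0043,1],[0,0,0,0,-0.003,0.0044,1],[0,0,0,0,0,0,1]]]'; python3 go.py 0.4598 -0.0422 0.143;python3 - <<'E'
from h import *
im,d=viewer.grab_frame('side'); cv2.imwrite('pics/side15.png',cv2.resize(im[100:220,220:340],None,fx=5,fy=5)); 
E
```

```text
time_s: 19.2
eef_pos: [0.5098, -0.0542, 0.2095]
eef_rot: [[-0.222, 0.0, 0.975], [-0.975, -0.001, -0.222], [0.001, -1.0, 0.0]]
contact_force: [-12.9, -0.0, 13.6]
grip_width: 0.105
t 19.2 tcp [ 0.5098 -0.0542  0.2095] zdeg -12.82 y [ 0.    -0.001 -1.   ] q [-19.2  16.5  88.2  -0.   75.3  -6.3]
shift tool [-0.0007  0.0665 -0.0514] F [-12.89  -0.    13.57] w 0.105
```

View pics/side15.png

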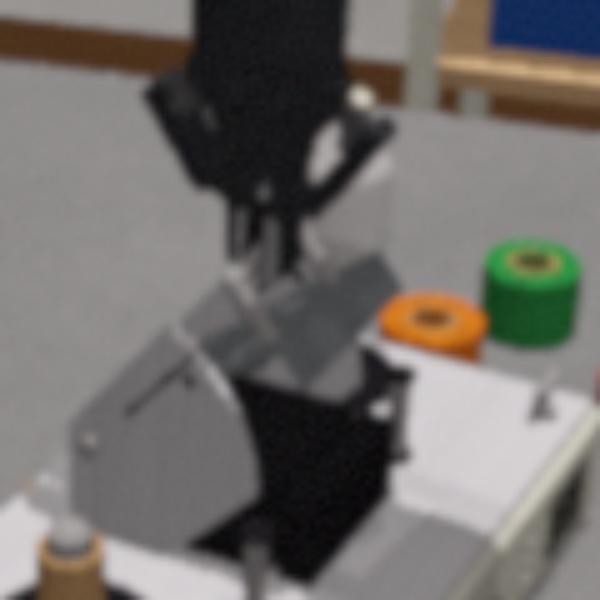

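The cover is at about 40°: the bar offset from the hinge gives 39.8°. A radial load of about 19 N calls for a little outward relief on the last 10°.

```bash
python3 -m jog '[[[0,0,0,0,-0.0035,0.0036,1],[0,0,0,0,-0.0026,0.0045,1],[0,0,0,0,-0.0022,0.0046,1],[0,0,0,0,-0.0022,0.0047,1],[0,0,0,0,0,0,1],[0,0,0,0,0,0,1],[0,0,0,0,0,0,1]]]'; python3 go.py 0.4598 -0.0422 0.143;python3 - <<'E'
from h import *
im,d=viewer.grab_frame('side'); cv2.imwrite('pics/side16.png',cv2.resize(im[110:210,220:320],None,fx=6,fy=6,interpolation=cv2.INTER_CUBIC)); np.savez('pics/side16.npz',im=im,d=d)
im,d=viewer.grab_frame('top'); cv2.imwrite('pics/top16.png',im); np.savez('pics/top16.npz',im=im,d=d)
s=robot.get_state(); R=s['eef_rot']; D=s['eef_pos']-[.4618,-.0432,.1428]
z=D@[.975,-.222,0]; b=np.array([-.115+z,.037+D[2]]); print(b,np.hypot(*b),np.degrees(np.arctan2(b[1],-b[0]))-17.83)
E
```

```text
time_s: 19.95
eef_pos: [0.527, -0.0581, 0.2191]
eef_rot: [[-0.222, 0.002, 0.975], [-0.975, -0.001, -0.222], [0.001, -1.0, 0.002]]
contact_force: [-5.0, -2.2, 5.1]
grip_width: 0.102
t 19.95 tcp [ 0.527  -0.0581  0.2191] zdeg -12.83 y [ 0.002 -0.001 -1.   ] q [-19.   18.2  84.3  -0.   77.3  -6.1]
shift tool [-0.0007  0.076  -0.0692] F [-5.01 -2.15  5.07] w 0.102
[-0.04806375  0.11331061] 0.12308297248876078 49.18446332874409
```

View pics/side16.png

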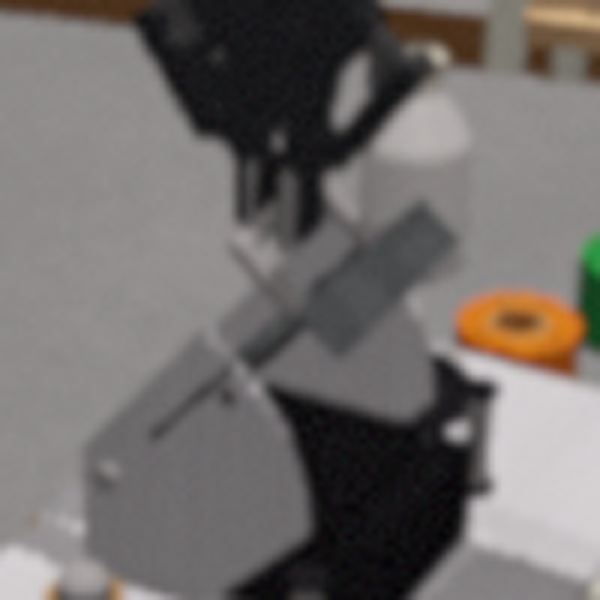

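View pics/top16.png

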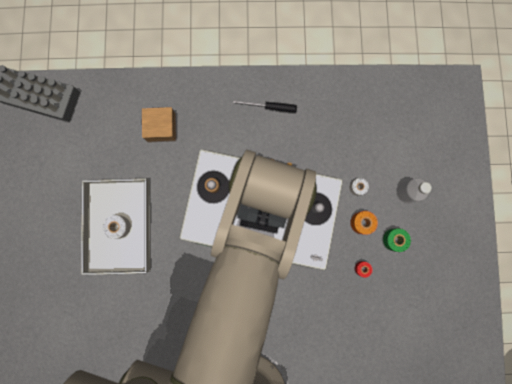

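In the side view the near edge of the cover runs from (245,362) to its front corner near (300,312), almost on the extension of the engraved line (152,437)–(222,380). In the top view the roll lies in the tray at (116,227), and the carton, bottle and driver are where they were. I'll put a number on the cover angle from that corner and from depth.

```bash
python3 - <<'E'
from h import *
f=np.load('pics/side16.npz'); C=cloud('side',f['d']); im=f['im']
a=np.radians(-12.8); ex=np.array([np.cos(a),np.sin(a),0]); ey=np.array([-np.sin(a),np.cos(a),0]); ez=np.array([0,0,1.])
h=np.array([.5103,-.0547,.141])+ex*.064
cr=lambda P:((project('side',[P])[0]-[220,110])*6).round(0)
print('hinge near',cr(h+ey*.061))
for r in (.06,.085): print('mark near plate',r,cr(h+ey*.0615+r*(-ex*np.cos(np.radians(50))+ez*np.sin(np.radians(50)))))
for t in (40,45,50,55,60):
    c,s=np.cos(np.radians(t)),np.sin(np.radians(t)); u=-ex*c+ez*s; n=ex*s+ez*c
    print(t,'front near corner top',cr(h+ey*.056+u*.135+n*.002),'far',cr(h-ey*.056+u*.135+n*.002),'bar near end',cr(h+ey*.034+u*.115+n*.037))
L=np.stack([(C-h)@ex,(C-h)@ey,C[...,2]-.141],-1)
k=(abs(L[...,1])<.05)&(L[...,2]>.06)&(L[...,2]<.12)&(L[...,0]<0)&(L[...,0]>-.14); q=L[k]
b=im[k].max(1); 
g=(b>60)
ang=np.degrees(np.arctan2(q[g,2],-q[g,0])); r=np.hypot(q[g,0],q[g,2]); print(g.sum())
for lo,hi in((.08,.1),(.1,.12),(.12,.13),(.13,.14)):
    kk=(r>lo)&(r<hi); print(lo,kk.sum(),np.percentile(ang[kk],[10,50,90]) if kk.any() else '')
E
```

```text
hinge near [112. 469.]
mark near plate 0.06 [191. 401.]
mark near plate 0.085 [226. 371.]
40 front near corner top [338. 344.] far [455. 227.] bar near end [280. 268.]
45 front near corner top [320. 321.] far [439. 205.] bar near end [260. 251.]
50 front near corner top [301. 298.] far [421. 184.] bar near end [239. 236.]
55 front near corner top [280. 277.] far [402. 164.] bar near end [218. 223.]
60 front near corner top [258. 257.] far [381. 146.] bar near end [196. 211.]
450
0.08 12 [50.59991103 50.88271538 51.02529854]
0.1 120 [50.50524214 57.770366   67.45680033]
0.12 74 [50.22462506 65.18537688 68.65186889]
0.13 244 [40.49056741 44.4125548  48.85454479]
```

```bash
python3 - <<'E'
from h import *
f=np.load('pics/side16.npz'); cv2.imwrite('pics/crop17.png',cv2.resize(f['im'][135:185,235:300],None,fx=12,fy=12,interpolation=cv2.INTER_CUBIC))
E
```

```text
(no output)
```

View pics/crop17.png

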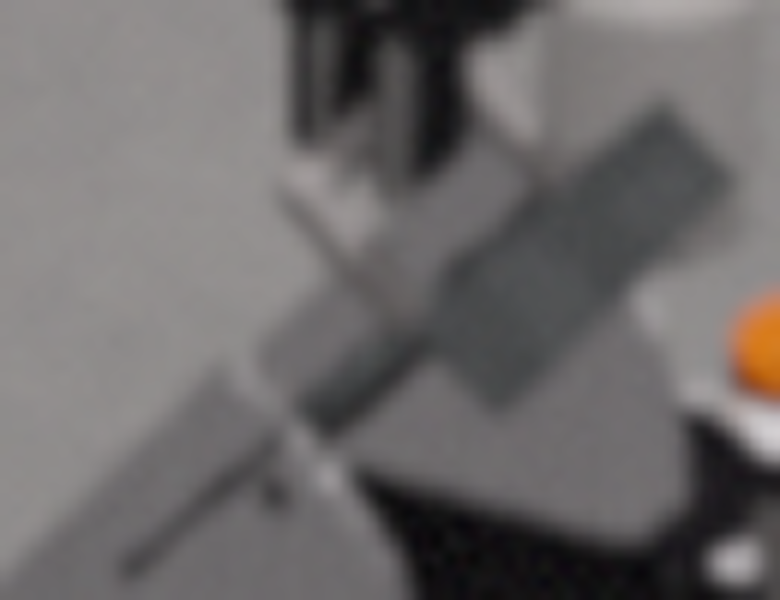

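The estimates agree within about 2° of the mark:
- bar offset: 49.2°
- depth of the sheet: about 50.5°
- the cover's corners and bar end: about 48–50°
- the cover's edge lies on the extension of the engraved line (crop line (120,570)–(275,450), corner (440,300–330))

I'll check it is holding still, look at the roll once more, then hand in.

```bash
python3 -m jog '[[[0,0,0,0,0,0,1],[0,0,0,0,0,0,1],[0,0,0,0,0,0,1],[0,0,0,0,0,0,1],[0,0,0,0,0,0,1]]]'; python3 - <<'E'
from h import *
im0=np.load('pics/side16.npz')['im']
im,d=viewer.grab_frame('side'); print('cover diff',np.abs(im[130:200,225:300].astype(int)-im0[130:200,225:300]).mean())
C=cloud('side',d); k=(C[...,2]>.047)&(C[...,2]<.058)&(abs(C[...,0]-.469)<.045)&(abs(C[...,1]-.352)<.045); P=C[k]
A=np.c_[P[:,:2],np.ones(len(P))]; c=np.linalg.lstsq(A,P[:,2],rcond=None)[0]; print('roll top',P.mean(0).round(4),'tilt slopes',c[:2].round(3))
s=robot.get_state(); print(s['time_s'],s['eef_pos'].round(4),s['joint_vel'].round(2),s['contact_force'].round(1),s['grip_width'])
cv2.imwrite('pics/side18.png',im)
E
```

```text
time_s: 20.55
eef_pos: [0.527, -0.0581, 0.2191]
eef_rot: [[-0.222, 0.002, 0.975], [-0.975, -0.001, -0.222], [0.001, -1.0, 0.002]]
contact_force: [-4.7, -1.8, 5.4]
grip_width: 0.099
cover diff 1.130984126984127
roll top [0.4694 0.3556 0.0518] tilt slopes [ 0.002 -0.018]
20.6 [ 0.527  -0.0582  0.2191] [-0.02  0.01  0.05 -0.    0.11  0.05] [-4.9 -1.8  6.8] 0.10220830980434334
```

View pics/side18.png

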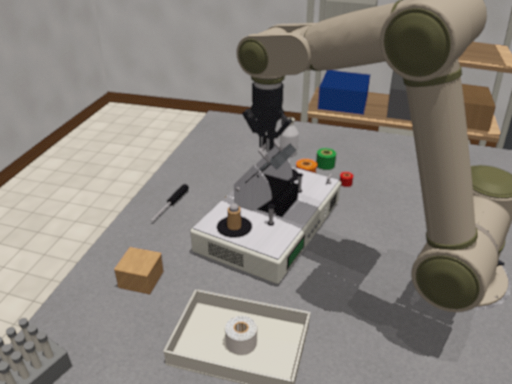

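The cover is still, held by the lift bar at (270,145). The roll lies flat in the tray at (241,333), and the core is still on its spindle at (234,216). Handing in.

```bash
python3 -c "
from rig import robot
print(robot.close_job())"
```

```text
the job is handed in; nothing more can be done
None
```

The roll of used tape is lying flat in the tray. The arm is holding the head cover up at the engraved mark, gripped by its lift bar. I handed the job in at about 20.6 s of the 59 s, and it reports no verdict.

**Roll:** I took the full white roll off the right spindle, lowered it until it touched the tray floor (+4.3 N) and only then let go. In the last check it was at about (0.469, 0.352), near the middle of the tray, with its top at 0.052 m and about 1° of measured tilt.

**Cover:** The separate measurements put it between about 48° and 51°:
- **Bar position relative to the hinge:** 49.2°.
- **Depth of the sheet:** about 50.5°.
- **Corners in the picture:** about 48–50°.
- **Engraved line:** the cover's edge lies on its extension.

Two pictures 0.6 s apart showed no movement. The push on the tool was steady at about 7–9 N, with the jaws still closed on the bar.

**Other things:** The last pictures showed the core on its spindle and the carton, bottle and screwdriver where they were.

**What disagreed:**
- **Fingertip height:** the cameras showed the fingertips about 30 mm higher than the stated tool length and pose reading imply. I worked from the cameras, and touching the tray floor confirmed that offset to within about 1 mm.
- **Bar position:** the bar was about 2 mm from where I measured it. This caused a sideways load of about 14 N when I gripped it, which I relieved.
- **Load during the swing:** a radial load of about 19 N built up near 40° and eased for the final hold.

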